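# Turn the saucepan's handle in and put its lid on

### The job

The eggs are about to be left on the hob, so make the saucepan safe: swing its handle, which sticks out over the front edge, sideways to point in over the middle of the hob, clear of the milk pan, the pepper mill and the lid rest, with the pan staying upright where it stands. Take the saucepan's lid off the slanted lid rest and set it down, without dropping it, so that it sits level and fully home in the pan's rim. Leave the milk pan and the pepper mill where they are.

Things in the scene. Friction and masses are not known exactly. Their poses are not given: they have to be found in the camera images.
- saucepan: Loose round steel saucepan holding three brown eggs (fixed, well below the rim), 0.55 to 0.95 kg, on the left or right front of the hob. 150 mm outside diameter, 80 mm high, mouth 142 mm inside. Origin at the centre of its underside, z up; its handle points along its own -x. It slides on the glass (friction about 0.6): to turn on the spot, lead the handle on an arc about the origin.
- saucepan_grip (a point): Middle of the saucepan's black handle grip: 155 mm out from the pan's axis (at -x), 74 mm above its underside. The grip there is a bar 22 mm wide, 16 mm thick, 95 mm long, rising 10 degrees outward; x, y, z axes as the pan's.
- saucepan_tip (a point): Outer end of the saucepan's handle (the end of the hanging eye): 221 mm out from the pan's axis at -x, 86 mm above the pan's underside.
- lid: Loose steel lid, 0.18 to 0.33 kg: flange 158 mm across, 3 mm thick at the edge, low dome 12.5 mm high; below it a plug 136 mm across (131 at its foot), 8 mm deep, which drops into the pan's mouth with 3 mm play all round. Origin at the centre of the flange's underside, which lies on the rim when home (80 mm above the pan's underside); z is its axis, towards the knob.
- lid_knob (a point): On the lid's axis, 35 mm above its origin: the place to grip its knob, a black cylinder 32 mm across that runs from 18 to 48 mm above the lid's origin. The dome under it is 12.5 mm high. At the start the lid leans on the rest, its axis tipped 35 degrees from vertical towards the rest's front; axes as the lid's.
- lid_rest: Fixed stand of bent steel bar, 160 mm deep, 100 wide, 95 high, on the other side of the hob's front from the saucepan. Origin under its middle; its front is its own -x, turned roughly to the robot. The lid lies on two rails rising rearward at 35 degrees, held by two 26 mm prongs at the low front end; lifting it 30 mm square off the rails frees it.
- milk_pan: Loose smaller steel pan of the same kind, 116 mm across and 66 mm high, on the rear left of the hob. Origin at the centre of its underside; its handle (tip 189 mm from its axis, 73 mm high) points along its own -x, to the right over the rear of the hob. Not to be moved.
- pepper_mill: Loose dark wooden pepper mill, 58 mm across, 150 mm high, standing in the middle of the hob between the front and rear places. Origin at the centre of its underside. Not to be moved.
- hob_middle (a point): Point on the glass midway between the left and right front places of the hob. The glass is the plane z = 0; its front edge is 160 mm nearer the robot (-x) than this point. A kettle, 256 mm high, stands on the rear right of the glass (its middle about 235 mm behind and 210 mm to the right of this point, its body 112 mm in radius), out of the way of the work.

How it is judged:
By the outcome, as a careful person would: the job done as asked, in the order asked, and still so for the second after the job is handed in, with the robot touching nothing.
It also fails if it takes over 61 s, if anything falls off the work surface, if the arm or the gripper's body presses on something with over 40 N, if the wrist force passes 120 N, or if a joint passes its speed limit or range.

### The arm

A 7-joint arm with a two-finger parallel gripper is mounted at the origin on a cart in front of the work surface, level with it; the furniture and walls round the work are solid. World frame = base frame: x ahead of the robot, y to its left, z up, the work surface at z = 0. Lengths are in m, angles in rad, forces in N, time in s.
With the tool pointing down it reaches from about 0.4 to 0.9 m from the base axis. Payload 5.5 kg.
Tool frame: the origin (TCP) lies midway between the tips of the shut fingers; the grasp point (between the pads) lies 19 mm behind it; z points along the fingers, y is the direction in which the jaws open and shut (so a half turn about z gives the same grasp; the last joint's range is limited). The gripper opens to 92 mm and grips with 3 to 60 N. Pads are 19 mm wide; open, the fingers measure 130 mm over their backs; the gripper's body (75 mm by 190 mm) begins 47 mm behind the grasp point.
Start: joints at [-1.024, 0.501, -0.427, 1.55, 0.221, 1.138, -0.21], TCP at [0.182, 0.624, 0.206] pointing down, gripper open.
Joint ranges: [-2.88, 2.88], [-0.31, 2.03], [-1.54, 1.56], [0.2, 2.42], [-1.41, 4.55], [0.19, 2.02], [-2.57, 2.57]. Speed limits (rad/s): [2.57, 2.57, 3.14, 3.14, 3.14, 3.14, 3.14].

### API

Orientations are given as [roll, pitch, yaw] about the fixed x, y, z axes, in that order (R = Rz(yaw) Ry(pitch) Rx(roll)).
In Python, from workcell import arm gives the robot as it stands. The module is installed in compiled form; this text tells all that it offers.
- The arm moves only by the tool step_arm, never from a script. Its argument "motion" is a list of rows, each an object with "travel": the shift along the tool's x, y, z in cm, a list of three; "turn": the turn about the tool's z in rad. In form: [{"travel": [x, y, z], "turn": turn}, ...]. A call has 1 to 12 rows; each row is the pose to reach, as a shift and turn from the pose commanded when the call began, along the tool's axes at that moment; what a row does not reach only later rows make up. A row lasts 1/8 s, in which the tool goes at most 62.5 mm and 10.7 degrees, less where a joint would pass 70% of its speed; a pose out of reach is approached as far as the arm can. A call with a gripper value outside its range is refused whole. "jaw" is the opening, from 0 (shut) to 1 (fully open), set as the call begins (left out, the last holds). The fingers move at their own pace and stop on an object; "force" is the grip in N (left out, the last holds). Time passes only in rows, so rows that repeat a pose let the fingers close. It gives the time, the measured TCP pose, the force and the opening at its end, in the units of the state.
- arm.get_obs(): the state, without advancing time (a new reading comes with each control period).
- arm.read_camera(name): name is "scene" or "top"; returns (picture, depth): 480x640x3 uint8, red, green, blue; 480x640 float32, m along the optical axis (not along the pixel's ray), 0 where there is no reading.
- arm.calibration(name): a dict with "fov_y" (degrees; the focal length in pixels is half the picture's height over the tangent of half this angle, whatever the lens; pixels are square), "cx", "cy" (the principal point, pixels), "pose" (4x4, takes a point from camera to world coordinates). Camera axes: x right, y up, looking along -z (the intrinsics and any distortion apply to the point x, -y, -z); pixel columns grow to the right and rows downward; lengths in m; the calibration is good to about 2 mm. A picture is of the moment at which its call begins. calibration takes no time and is no camera call.
- arm.job_done(): hands the job in, once; it reports no verdict.
The state is a dict: "t": time; "qpos": joint angles; "dq": joint speeds; "tau": joint torques, N m; "tcp_pos": TCP position; "tool_rot": TCP orientation; "ft_force": force on the tool from outside, world axes, zero at the start; "ft_torque": the same for the moment, N m; "width": opening from 0.0 (shut) to 1.0 (fully open).
Only numpy, scipy, OpenCV 4.12 (cv2) and the standard library are available. Lean on these libraries where they do the work, as an engineer would, in place of code of your own. Each camera call takes 0.05 s, during which the arm holds its last target.

## Working session

There is one attempt and no reset: what is moved stays moved. The work goes in short steps, Python scripts to look and compute and a tool call to move; the robot and the scene stay as the last step left them, time stands still between calls to the robot, and variables do not carry over. Pictures are saved under pics/ and viewed, and the job is handed in when it is done.

Besides the shell and the picture viewer there is one more tool, called after "Request:" as name(argument=value, ...) on one line, values as JSON. step_arm: Moves the arm, as the interface text tells. Its arguments: {"type":"object","properties":{"motion":{"type":"array"},"jaw":{"type":"number"},"force":{"type":"number"}},"required":["motion"]}

```bash
mkdir -p pics; ls; cat > h.py <<'E'
import numpy as np, cv2
from workcell import arm
from scipy.spatial.transform import Rotation as R
def snap(n,tag):
    p,d=arm.read_camera(n); cv2.imwrite(f'pics/{tag}.png',p[:,:,::-1]); np.savez(f'pics/{tag}.npz',p=p,d=d); return p,d
E
python3 - <<'E'
from h import *
o=arm.get_obs(); print({k:np.round(v,3) for k,v in o.items()})
for n in('scene','top'):
    c=arm.calibration(n);print(n,c); snap(n,n+'0')
E
```

```text
pics
{'t': np.float64(0.0), 'qpos': array([-1.024,  0.502, -0.427,  1.551,  0.221,  1.138, -0.21 ]), 'dq': array([-0.001, -0.001, -0.001,  0.   ,  0.   ,  0.002,  0.001]), 'tau': array([-1.0000e-03, -5.6659e+01, -5.8170e+00, -2.7910e+01, -6.9000e-02,
        3.1000e-02,  0.0000e+00]), 'tcp_pos': array([0.182, 0.623, 0.205]), 'tool_rot': array([-3.14 , -0.   ,  2.858]), 'ft_force': array([-0.47 ,  0.244, -0.414]), 'ft_torque': array([ 0.024,  0.032, -0.012]), 'width': np.float64(1.0)}
scene {'fov_y': 54.286332562986615, 'cx': 318.49969549642356, 'cy': 230.71791591282323, 'pose': array([[-0.93461064,  0.2958621 , -0.19740461,  0.39241214],
       [-0.35553565, -0.76174838,  0.541603  ,  0.50562016],
       [ 0.00986716,  0.5763723 ,  0.81712766,  0.8847124 ],
       [ 0.        ,  0.        ,  0.        ,  1.        ]])}
top {'fov_y': 42.78150608720466, 'cx': 304.41702161427884, 'cy': 240.09069180640557, 'pose': array([[-0.00199369,  0.99697525, -0.07769409,  0.4900574 ],
       [-0.99999569, -0.00215503, -0.00199276, -0.03875441],
       [-0.00215416,  0.07768979,  0.99697525,  1.32019559],
       [ 0.        ,  0.        ,  0.        ,  1.        ]])}
```

View pics/scene0.png

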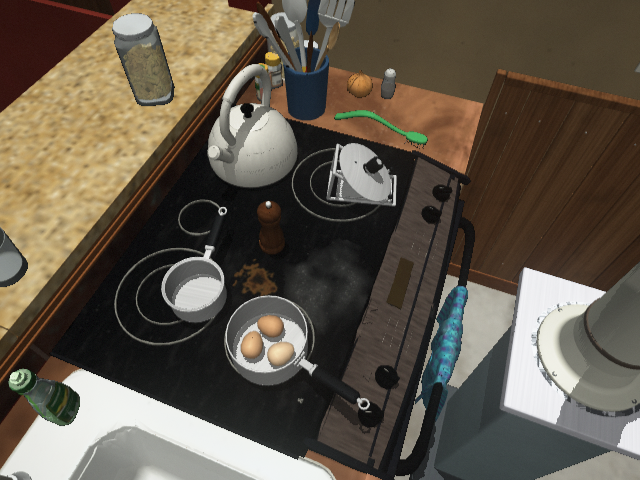

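View pics/top0.png

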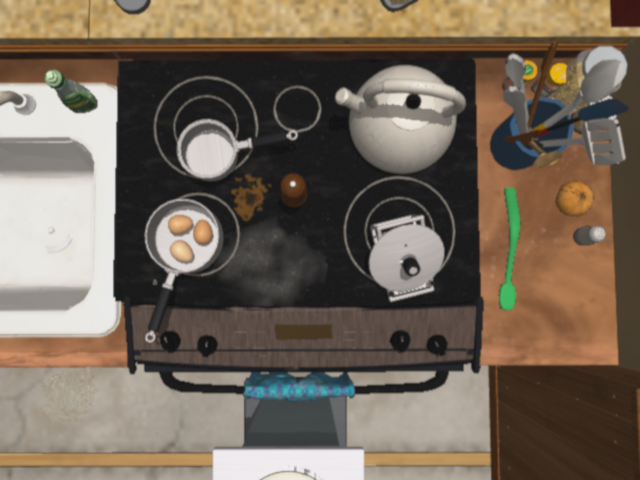

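The top view shows the saucepan at about (185,237) with its handle tip at (150,337), and the lid on the rest with its knob at about (411,266). The mill is at (293,188), and the milk pan at (207,150) with its tip at (292,134). Next I'll measure these positions.

```bash
cat >> h.py <<'E'
def cloud(n,d):
    c=arm.calibration(n); f=240/np.tan(np.radians(c['fov_y']/2))
    v,u=np.mgrid[0:480,0:640]
    P=np.stack([(u-c['cx'])/f*d,-(v-c['cy'])/f*d,-d],-1)
    T=c['pose']; return P@T[:3,:3].T+T[:3,3]
def ray(n,u,v,z):
    c=arm.calibration(n); f=240/np.tan(np.radians(c['fov_y']/2)); T=c['pose']
    r=T[:3,:3]@np.array([(u-c['cx'])/f,-(v-c['cy'])/f,-1]); o=T[:3,3]
    return o+r*(z-o[2])/r[2]
def circ(p):
    A=np.c_[2*p,np.ones(len(p))]; s=np.linalg.lstsq(A,(p**2).sum(1),rcond=None)[0]
    return s[:2],np.sqrt(s[2]+s[:2]@s[:2])
def fitc(p,it=6,tol=.004):
    for _ in range(it):
        c,r=circ(p); e=np.abs(np.linalg.norm(p-c,axis=1)-r); p=p[e<max(tol,np.median(e)*1.5)]
    return c,r,len(p)
E
python3 - <<'E'
from h import *
W={}
for n in('top','scene'):
    D=np.load(f'pics/{n}0.npz'); W[n]=cloud(n,D['d'])
t,s=W['top'],W['scene']
for u,v in[(130,280),(330,150),(460,280),(270,280),(130,70),(460,80)]: print('glass top',u,v,t[v,u].round(4))
for u,v in[(300,300),(250,420),(150,240),(310,150)]: print('glass sc',u,v,s[v,u].round(4))
for n,P in W.items():
    q=P.reshape(-1,3)
    for nm,c,z0,z1,rr in(('pan',(0.5,.18),.072,.086,.1),('milk',(.63,.14),.058,.072,.08),('mill',(.57,-.02),.03,.10,.05)):
        # approximate centres from rays
        c0=ray('top',*{'pan':(185,237,.08),'milk':(207,150,.066),'mill':(293,188,.15)}[nm])[:2]
        m=(np.linalg.norm(q[:,:2]-c0,axis=1)<rr)&(q[:,2]>z0)&(q[:,2]<z1)
        print(n,nm,c0.round(3),m.sum(),fitc(q[m][:,:2]) if m.sum()>8 else None, q[m][:,2].max() if m.sum() else 0)
    print(n)
for nm,px in dict(tipS=(150,337),tipM=(292,134),mill=(293,183),knob=(411,266),knobtop=(412,262)).items(): print(nm,t[px[1],px[0]].round(3))
for nm,px in dict(tipS=(364,405),tipM=(223,211),mill=(268,206),knob=(376,165)).items(): print('sc',nm,s[px[1],px[0]].round(3))
E
python3 - <<'E'
import cv2
a=cv2.imread('pics/scene0.png');cv2.imwrite('pics/c1.png',cv2.resize(a[130:215,310:410],None,fx=6,fy=6))
a=cv2.imread('pics/top0.png');cv2.imwrite('pics/c2.png',cv2.resize(a[200:310,340:460],None,fx=5,fy=5))
E
```

```text
glass top 130 280 [ 0.5077  0.341  -0.0059]
glass top 330 150 [ 0.7901 -0.0924  0.0012]
glass top 460 280 [ 0.5062 -0.3702  0.0006]
glass top 270 280 [ 0.507   0.0381 -0.0008]
glass top 130 70 [0.9699 0.3478 0.0028]
glass top 460 80 [ 0.9478 -0.381  -0.0045]
glass sc 300 300 [0.5788 0.0999 0.0018]
glass sc 250 420 [ 0.5732  0.3526 -0.0016]
glass sc 150 240 [ 0.9553  0.0807 -0.0025]
glass sc 310 150 [ 0.7209 -0.3194 -0.004 ]
top pan [0.594 0.206] 434 (array([0.59626535, 0.21328015]), np.float64(0.0731758279286965), 431) 0.08583052147962844
top milk [0.776 0.166] 598 (array([0.77864531, 0.16664789]), np.float64(0.05813961464101847), 576) 0.07178377063218044
top mill [ 0.682 -0.015] 147 (array([ 0.69314328, -0.01308832]), np.float64(0.024629122349285076), 144) 0.09851285588124759
top
scene pan [0.594 0.206] 625 (array([0.59535224, 0.21749278]), np.float64(0.07327188794361425), 623) 0.0844335569217951
scene milk [0.776 0.166] 614 (array([0.77785235, 0.1707156 ]), np.float64(0.057997483312575704), 593) 0.06847393548235647
scene mill [ 0.682 -0.015] 434 (array([ 0.68908091, -0.00602006]), np.float64(0.018823869624438258), 332) 0.0996554952406814
scene
tipS [ 0.384  0.301 -0.026]
tipM [ 0.827 -0.009 -0.003]
mill [ 0.692 -0.015  0.147]
knob [ 0.533 -0.248  0.1  ]
knobtop [ 0.541 -0.25   0.103]
sc tipS [ 0.389  0.252 -0.009]
sc tipM [ 0.839 -0.054 -0.002]
sc mill [ 0.688 -0.006  0.143]
sc knob [ 0.525 -0.233  0.1  ]
```

View pics/c1.png

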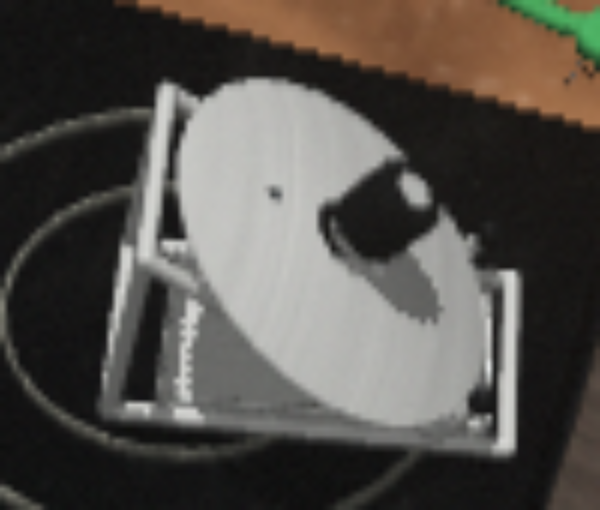

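View pics/c2.png

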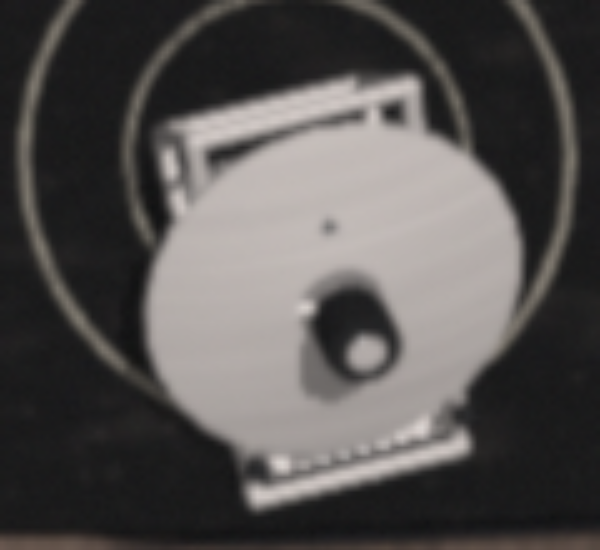

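```bash
python3 - <<'E'
from h import *
p=np.load('pics/top0.npz')['p']; g=cv2.GaussianBlur(cv2.cvtColor(p,cv2.COLOR_RGB2GRAY).astype(float),(3,3),0)
def prof(lo,hi,rng,axis,tag):
    xs,ys=[],[]
    for k in rng:
        a=g[lo:hi,k] if axis==0 else g[k,lo:hi]
        d=np.abs(np.diff(a)); i=d.argmax()
        if d[i]<8 or i in(0,len(d)-1): continue
        den=d[i-1]-2*d[i]+d[i+1]; off=.5*(d[i-1]-d[i+1])/den if den else 0
        xs.append(k); ys.append(lo+i+.5+off)
    xs,ys=np.array(xs),np.array(ys)
    c=np.polyfit(xs,ys,2)
    for _ in range(5):
        e=np.abs(np.polyval(c,xs)-ys); m=e<max(.5,2*np.median(e)); c=np.polyfit(xs[m],ys[m],2)
    L=(xs[m].max()-xs[m].min())/2
    print(tag,m.sum(),len(xs),'span',xs[m].min(),xs[m].max(),'at',np.polyval(c,(xs[m].min()+xs[m].max())/2).round(1),'sag px',(c[0]*L*L).round(2),'res',np.std(ys[m]-np.polyval(c,xs[m])).round(2))
prof(52,68,range(122,470),0,'glass rear')
prof(110,125,range(65,290),1,'glass left')
prof(470,482,range(65,290),1,'glass right')
prof(30,44,range(5,620),0,'counter edge')
prof(295,315,range(122,470),0,'front')
prof(355,370,range(130,480),0,'oven front')
prof(448,458,range(0,210),0,'floor'); 
prof(355,375,range(490,610),0,'ct')
p=np.load('pics/scene0.npz')['p']; g=cv2.GaussianBlur(cv2.cvtColor(p,cv2.COLOR_RGB2GRAY).astype(float),(3,3),0)
E
python3 - <<'E'
import cv2
a=cv2.imread('pics/top0.png');b=cv2.resize(a[20:80,0:640],None,fx=1.25,fy=4)
c=cv2.resize(a[290:375,0:640],None,fx=1.25,fy=4);cv2.imwrite('pics/c3.png',cv2.vconcat([b,c]))
E
```

```text
glass rear 30 35 span 122 416 at 60.5 sag px 2.65 res 0.21
glass left 215 225 span 65 289 at 115.2 sag px 0.03 res 0.27
glass right 209 209 span 65 273 at 477.1 sag px 0.07 res 0.26
counter edge 615 615 span 5 619 at 37.0 sag px -0.03 res 0.14
front 222 316 span 171 469 at 307.1 sag px 0.48 res 0.52
oven front 308 331 span 134 462 at 366.9 sag px -7.45 res 0.12
floor 179 210 span 0 209 at 453.6 sag px -0.33 res 0.12
ct 120 120 span 490 609 at 364.7 sag px -0.08 res 0.06
```

View pics/c3.png

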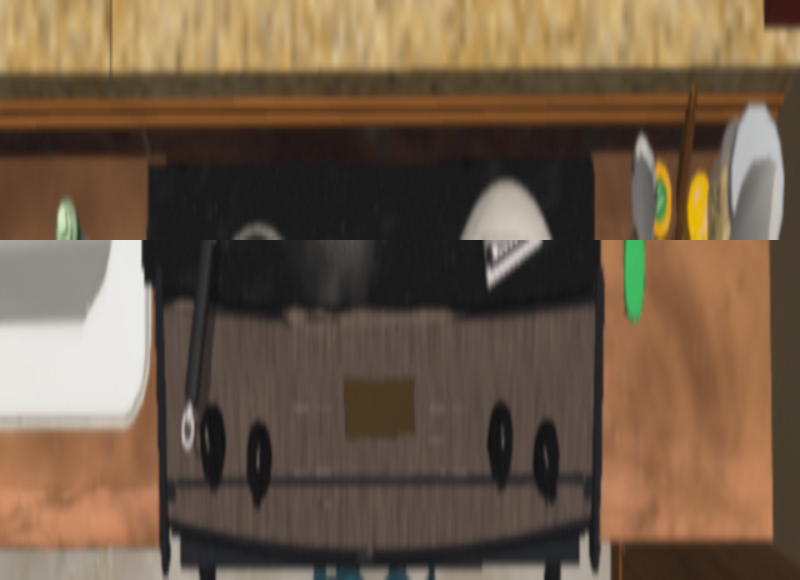

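```bash
cat >> h.py <<'E'
def rays(n,u,v,z):
    c=arm.calibration(n); f=240/np.tan(np.radians(c['fov_y']/2)); T=c['pose']
    r=np.stack([(u-c['cx'])/f,-(v-c['cy'])/f,-np.ones(len(u))],-1)@T[:3,:3].T; o=T[:3,3]
    return o+r*((z-o[2])/r[:,2])[:,None]
E
python3 - <<'E'
from h import *
for n in('top','scene'):
    D=np.load(f'pics/{n}0.npz'); p=D['p'];W=cloud(n,D['d']); g=p.max(2).astype(int)
    m=(g>70)&(p.max(2).astype(int)-p.min(2)<45)&(np.abs(W[...,2])<.012)
    v,u=np.where(m); q=rays(n,u,v,0)[:,:2]
    for nm,c0,r0 in(('rearL',(.81,.18),.13),('front R',(.6,-.21),.14),('mini',(.87,-.01),.055)):
        c=np.array(c0); r=r0
        for tol in(.03,.02,.01,.006,.004):
            k=np.abs(np.linalg.norm(q-c,axis=1)-r)<tol
            c,r=circ(q[k])
        print(n,nm,c.round(4),round(r,4),k.sum())
    # rims
    q3=W.reshape(-1,3)
    for nm,c0,h,r0 in(('pan',(.596,.215),.08,.075),('milk',(.778,.168),.066,.058)):
        Z=W[...,2]; rr=np.linalg.norm(W[...,:2]-np.array(c0),axis=-1)
        m=(np.abs(Z-h)<.009)&(rr<r0+.012)&(rr>r0-.015)
        v,u=np.where(m); q=rays(n,u,v,h)[:,:2]
        c,r=circ(q); 
        # outer edge
        a=np.arctan2(*(q-c).T[::-1]); d=np.linalg.norm(q-c,axis=1)
        print(n,nm,c.round(4),r.round(4),len(q),np.percentile(d,[5,50,95]).round(4))
E
```

```text
top rearL [0.8072 0.1828] 0.1422 233
top front R [ 0.5973 -0.2228] 0.1359 240
top mini [ 0.8828 -0.0202] 0.0498 394
top pan [0.596  0.2128] 0.0731 451 [0.0711 0.0731 0.0751]
top milk [0.7783 0.1664] 0.058 602 [0.0546 0.058  0.0614]
scene rearL [0.7991 0.1809] 0.1438 202
scene front R [ 0.5934 -0.1888] 0.1552 58
scene mini [ 0.8813 -0.0183] 0.0498 150
scene pan [0.5945 0.2185] 0.073 655 [0.0704 0.073  0.0758]
scene milk [0.7766 0.1716] 0.0576 636 [0.0527 0.0576 0.0618]
```

```bash
python3 - <<'E'
from h import *
p=np.load('pics/scene0.npz')['p']; g=cv2.cvtColor(p,cv2.COLOR_RGB2GRAY)
l=cv2.createLineSegmentDetector(cv2.LSD_REFINE_NONE) 
s=l.detect(g)[0][:,0]
L=np.hypot(s[:,0]-s[:,2],s[:,1]-s[:,3])
for i in np.argsort(-L)[:22]: print(s[i].round(1),L[i].round(0), np.degrees(np.arctan2(s[i,3]-s[i,1],s[i,2]-s[i,0])).round(2))
E
```

```text
[2.639e+02 3.880e+01 1.000e-01 3.765e+02] 429.0 127.99
[2.000e-01 3.690e+02 2.612e+02 3.730e+01] 422.0 -51.8
[259.   36.6   0.4 364.2] 417.0 128.28
[ -0.5 339.7 255.   26.4] 404.0 -50.8
[ -0.7 383.4 220.   98.6] 360.0 -52.23
[382.4 469.3 463.2 180.8] 300.0 -74.35
[297.4 459.5  51.9 355.7] 267.0 -157.08
[418.8 157.5 341.  379.5] 235.0 109.31
[  0.4 359.2 129.1 196.7] 207.0 -51.61
[443.8 203.  395.8 370.3] 174.0 106.02
[457.6 229.2 414.4 397.2] 173.0 104.41
[ 1.313e+02 -1.000e-01 -2.000e-01  1.122e+02] 173.0 139.5
[394.  365.5 434.4 225.6] 146.0 -73.88
[501.7 406.4 638.1 455.7] 145.0 19.87
[523.3 265.8 501.8 407.4] 143.0 98.63
[508.1  76.8 638.5 106.6] 134.0 12.91
[135.9 426.6 255.5 478.8] 130.0 23.57
[286.3 117.9 411.1 151.4] 129.0 15.0
[464.2 171.8 492.6  72.6] 103.0 -74.05
[446.6 401.6 511.2 323.9] 101.0 -50.25
[467.9 174.3 504.1  83. ] 98.0 -68.39
[175.6 138.1 234.2  64.2] 94.0 -51.57
```

```bash
python3 - <<'E'
from h import *
from scipy.ndimage import map_coordinates
p=np.load('pics/scene0.npz')['p']; g=cv2.GaussianBlur(cv2.cvtColor(p,cv2.COLOR_RGB2GRAY).astype(float),(3,3),0)
for a,b in(((263.9,38.8),(.1,376.5)),((.2,369),(261.2,37.3)),((259,36.6),(1,363)),((418.8,157.5),(341,379.5)),((297,459.5),(52,355.7))):
    a,b=np.array(a),np.array(b);t=(b-a)/np.linalg.norm(b-a);nn=np.array([-t[1],t[0]]);Ln=np.linalg.norm(b-a)
    S=np.arange(3,Ln-3,2);o=np.arange(-5,5.01,.25);out=[]
    for s in S:
        q=a+t*s+nn*o[:,None]; d=np.abs(np.gradient(map_coordinates(g,[q[:,1],q[:,0]],order=1)))
        out.append(o[d.argmax()])
    out=np.array(out);c=np.polyfit(S,out,2)
    for _ in range(5):
        e=np.abs(np.polyval(c,S)-out);m=e<max(.4,2*np.median(e));c=np.polyfit(S[m],out[m],2)
    print(a,b,'sag',(c[0]*(Ln/2)**2).round(2),m.sum(),len(S),np.std((np.polyval(c,S)-out)[m]).round(2))
# fixed marks: glass corners etc, ray both
for nm,ut,us in(('mini',(297,107),(200,217)),):pass
for n,px in(('top',[(117,302),(477,300),(477,62),(118,63)]),('scene',[(303,462),(418,157),(286,118),(52,356)])):
    print(n,[ray(n,*q,0)[:2].round(3) for q in px])
E
```

```text
[263.9  38.8] [1.000e-01 3.765e+02] sag -0.06 150 212 0.12
[2.00e-01 3.69e+02] [261.2  37.3] sag 5.58 185 209 2.27
[259.   36.6] [  1 363] sag -0.04 145 206 0.12
[418.8 157.5] [341.  379.5] sag -1.17 80 115 0.46
[297.  459.5] [ 52.  355.7] sag -0.06 126 131 0.15
top [array([0.461, 0.366]), array([ 0.463, -0.406]), array([ 0.987, -0.418]), array([0.987, 0.376])]
scene [array([0.458, 0.382]), array([ 0.448, -0.395]), array([ 0.827, -0.407]), array([0.981, 0.383])]
```

```bash
python3 - <<'E'
from h import *
for n in('top','scene'):
    D=np.load(f'pics/{n}0.npz');W=cloud(n,D['d']);q=W[D['d']>0]
    m=(np.abs(q[:,2])<.015)&(q[:,0]>.5)&(q[:,0]<.95)&(abs(q[:,1])<.36);q=q[m]
    A=np.c_[q[:,0]-.65,q[:,1],np.ones(len(q))]
    for _ in range(5):
        c=np.linalg.lstsq(A,q[:,2],rcond=None)[0];e=np.abs(A@c-q[:,2]);k=e<3*np.median(e);A=A[k];q=q[k]
    print(n,c.round(5),len(q),np.median(e))
t=np.load('pics/top0.npz');p=t['p'];W=cloud('top',t['d'])
for r in(70,150,250,290): print(r,p[r,110:124].max(1), p[r,470:484].max(1))
print(np.load('pics/scene0.npz')['d'][300,300])
E
```

```text
top [-0.00128  0.00104 -0.00043] 45773 0.0018742801553387433
scene [-0.00252  0.00081 -0.00109] 35263 0.0010323127413762931
70 [111 110 110 109 108 108 107  97  62  39  30  29  29  29] [ 27  28  27  30  36  62  96 104 103 103 102 101 101 101]
150 [234 234 234 234 233 217 129  48  30  27  27  27  27  27] [ 29  29  28  29  29  29  42  93 147 159 157 156 155 154]
250 [233 233 232 217 129  48  30  27  27  28  28  26  26  29] [ 26  27  27  27  28  28  27  26  38  81 128 144 147 140]
290 [234 232 217 128  47  31  27  29  26  25  27  27  28  27] [ 27  28  30  26  26  28  28  28  28  42  99 157 173 173]
0.977985
```

```bash
python3 - <<'E'
from h import *
print('top',[ray('top',*q,0)[:2].round(4) for q in((113,290),(116,150),(117.8,70),(475.3,70),(477.6,150),(480,290))])
print('sc',[ray('scene',*q,0)[:2].round(4) for q in((297.4,459.5),(174,407.5),(51.9,355.7),(286.3,117.9),(411.1,151.4))])
E
```

```text
top [array([0.4862, 0.3755]), array([0.7915, 0.3757]), array([0.971 , 0.3757]), array([ 0.9688, -0.4141]), array([ 0.7896, -0.4149]), array([ 0.4847, -0.4128])]
sc [array([0.4688, 0.3822]), array([0.7114, 0.3827]), array([0.9818, 0.3826]), array([ 0.8264, -0.4075]), array([ 0.4697, -0.408 ])]
```

No lens distortion shows up, because the long straight edges stay straight. The two views differ by a constant ~6 mm in y, so I'll use the gripper itself as the reference. Next come the handle direction and the rest's yaw.

```bash
cat >> h.py <<'E'
def tri(pt,ps):
    A=[];b=[]
    for n,(u,v) in(('top',pt),('scene',ps)):
        c=arm.calibration(n); f=240/np.tan(np.radians(c['fov_y']/2)); T=c['pose']
        r=T[:3,:3]@np.array([(u-c['cx'])/f,-(v-c['cy'])/f,-1]); r/=np.linalg.norm(r); M=np.eye(3)-np.outer(r,r)
        A.append(M);b.append(M@T[:3,3])
    return np.linalg.lstsq(np.vstack(A),np.hstack(b),rcond=None)[0]
def go(x,y,z,yaw):
    """shift in tool axes (cm) and turn to reach world pose"""
    o=arm.get_obs(); Rm=R.from_euler('xyz',o['tool_rot']).as_matrix()
    d=Rm.T@(np.array([x,y,z])-o['tcp_pos'])*100
    dy=(o['tool_rot'][2]-yaw)
    print('t',o['t'].round(2),'travel',d.round(2),'turn',round(dy,3),'| pos',o['tcp_pos'].round(4),'rpy',o['tool_rot'].round(3),'q',o['qpos'].round(2),'F',o['ft_force'].round(1),'w',o['width'].round(3))
E
python3 - <<'E'
from h import *
# handle: pixels -> rays
for n,C,ps in(('top',(.596,.2128),[(150,337,.086),(159,313,.08),(166,289,.068)]),('scene',(.5945,.2185),[(364,405,.086),(342,387,.078),(318,372,.068)])):
    for q in ps:
        w=ray(n,*q)[:2]; d=w-C; print(n,w.round(4),np.linalg.norm(d).round(3),np.degrees(np.arctan2(d[1],d[0])).round(1)%360)
# rest front bar ends top z~0? 
for n,ps in(('top',[(340+258/5,200+497/5),(340+465/5,200+447/5),(340+165/5,200+135/5),(340+415/5,200+85/5)]),):
    for z in(0.01,.09):
        print(z,[ray(n,*q,z)[:2].round(4) for q in ps])
t=np.load('pics/top0.npz');W=cloud('top',t['d']);p=t['p']
# lid plane
Z=W[...,2];m=np.zeros(Z.shape,bool)
v,u=np.mgrid[0:480,0:640]
m=(u>368)&(u<446)&(v>218)&(v<295)&(Z>.03)&(p.min(2)>100)
q=W[m]
A=np.c_[q[:,:2],np.ones(len(q))]
for _ in range(6):
    c=np.linalg.lstsq(A,q[:,2],rcond=None)[0];e=np.abs(A@c-q[:,2]);k=e<max(.004,2*np.median(e));A=A[k];q=q[k]
nn=np.array([-c[0],-c[1],1]);nn/=np.linalg.norm(nn);print('lid n',nn.round(3),'tilt',np.degrees(np.arccos(nn[2])),'dir',np.degrees(np.arctan2(nn[1],nn[0]))%360,len(q),q.mean(0).round(4))
k=(u>395)&(u<430)&(v>245)&(v<285)&(p.max(2)<70);print('knob dark',W[k].mean(0),k.sum(),W[k][:,2].max())
print('knob top', tri((340+368/5,200+352/5),(310+415/6,130+190/6)).round(4))
print('lid edges dir', )
o=arm.get_obs(); go(.445,.255,.16,2.858)
E
```

```text
top [0.3928 0.2725] 0.212 163.6
top [0.4402 0.2567] 0.162 164.3
top [0.4883 0.2461] 0.113 162.8
scene [0.3896 0.2789] 0.214 163.6
scene [0.4338 0.2617] 0.166 165.0
scene [0.4823 0.2491] 0.116 164.8
0.01 [array([ 0.4652, -0.2214]), array([ 0.4862, -0.3099]), array([ 0.62  , -0.1835]), array([ 0.6414, -0.2912])]
0.09 [array([ 0.4667, -0.2103]), array([ 0.4864, -0.2933]), array([ 0.6121, -0.1747]), array([ 0.6322, -0.2758])]
lid n [-0.529 -0.146  0.836] tilt 33.286271641636596 dir 195.44211667012428 2095 [ 0.5592 -0.2465  0.0742]
knob dark [ 0.53544567 -0.24570459  0.09640931] 168 0.10931387679805105
knob top [ 0.5236 -0.2552  0.0902]
lid edges dirTraceback (most recent call last):
  File "<stdin>", line 23, in <module>
  File "h.py", line 38, in go
    print('t',o['t'].round(2),'travel',d.round(2),'turn',round(dy,3),'| pos',o['tcp_pos'].round(4),'rpy',o['tool_rot'].round(3),'q',o['qpos'].round(2),'F',o['ft_force'].round(1),'w',o['width'].round(3))
              ^^^^^^^^^^^^
AttributeError: 'float' object has no attribute 'round'
```

```bash
sed -i "s/o\['t'\].round(2)/round(float(o['t']),2)/;s/o\['width'\].round(3)/round(float(o['width']),3)/;s/round(dy,3)/round(float(dy),3)/" h.py; python3 -c "
from h import *
go(.446,.258,.16,-.276)"
```

```text
t 0.1 travel [-35.59 -27.67   4.53] turn 3.134 | pos [0.1819 0.6233 0.2048] rpy [-3.14  -0.     2.858] q [-1.02  0.5  -0.43  1.55  0.22  1.14 -0.21] F [-0.9  0.5 -0.8] w 1.0
```

Request:
step_arm(motion=[{"travel":[-3,-2.3,0],"turn":0.15},{"travel":[-6,-4.6,0],"turn":0.3},{"travel":[-9,-7,0],"turn":0.45},{"travel":[-12,-9.2,0],"turn":0.6},{"travel":[-15,-11.5,0],"turn":0.75},{"travel":[-18,-14,0],"turn":0.9},{"travel":[-21,-16.3,0],"turn":1.05},{"travel":[-24,-18.6,0],"turn":1.2},{"travel":[-27,-21,0],"turn":1.35},{"travel":[-30,-23.3,0],"turn":1.5},{"travel":[-33,-25.6,0],"turn":1.65},{"travel":[-35.6,-27.7,0],"turn":1.8}])

```text
t: 1.6
tcp_pos: [0.4467, 0.2569, 0.2054]
tool_rot: [-3.141, 0.001, 1.052]
ft_force: [0.8, 0.4, 0.1]
width: 0.997
```

```bash
python3 -c "
from h import *
go(.446,.258,.16,-.276)
snap('top','top1');snap('scene','scene1')"
```

```text
t 1.6 travel [ 0.06 -0.11  4.54] turn 1.328 | pos [0.4467 0.2569 0.2054] rpy [-3.141e+00  1.000e-03  1.052e+00] q [-0.61  0.23  0.04  1.9  -0.01  1.01 -1.08] F [0.8 0.4 0.1] w 0.997
```

View pics/top1.png

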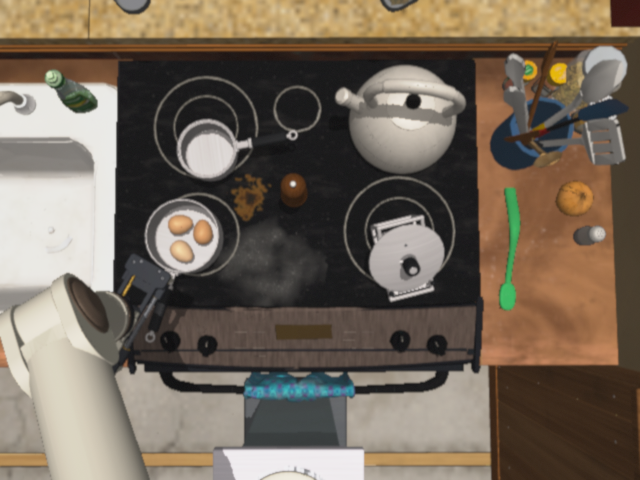

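View pics/scene1.png

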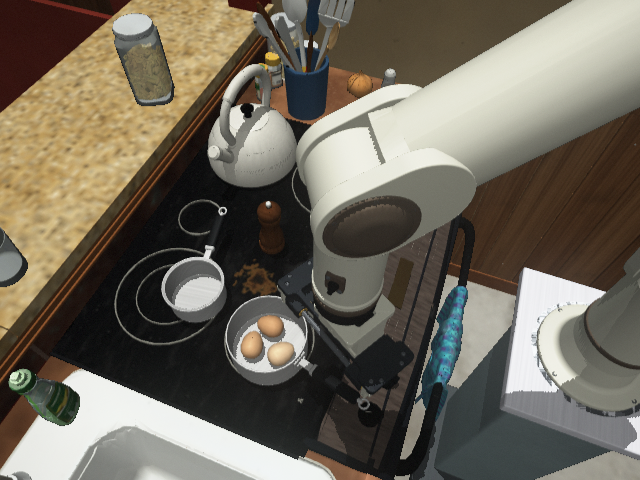

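Request:
step_arm(motion=[{"travel":[0,0,0.4],"turn":0.15},{"travel":[0,-0.1,0.8],"turn":0.3},{"travel":[0,-0.1,1.2],"turn":0.45},{"travel":[0,-0.1,1.6],"turn":0.6},{"travel":[0,-0.1,2],"turn":0.75},{"travel":[0,-0.1,2.5],"turn":0.9},{"travel":[0,-0.1,3],"turn":1.05},{"travel":[0,-0.1,3.5],"turn":1.2},{"travel":[0,-0.1,4],"turn":1.328},{"travel":[0,-0.1,4.5],"turn":1.328},{"travel":[0,-0.1,4.5],"turn":1.328}])

```text
t: 3.08
tcp_pos: [0.4445, 0.2591, 0.1601]
tool_rot: [3.141, 0.001, -0.267]
ft_force: [0.4, 0.1, -0.1]
width: 0.997
```

```bash
python3 -c "
from h import *
go(.446,.258,.055,-.276)
p,d=snap('top','top2');p2,d=snap('scene','scene2')
import cv2
cv2.imwrite('pics/c4.png',cv2.hconcat([cv2.resize(p[190:350,90:250,::-1],(400,400)),cv2.resize(p2[260:460,220:420,::-1],(400,400))]))"
```

```text
t 3.08 travel [ 0.18  0.06 10.51] turn 0.009 | pos [0.4445 0.2591 0.1601] rpy [ 3.141e+00  1.000e-03 -2.670e-01] q [-0.77  0.29  0.23  1.95 -0.08  0.92 -2.34] F [ 0.4  0.1 -0.1] w 0.997
```

View pics/c4.png

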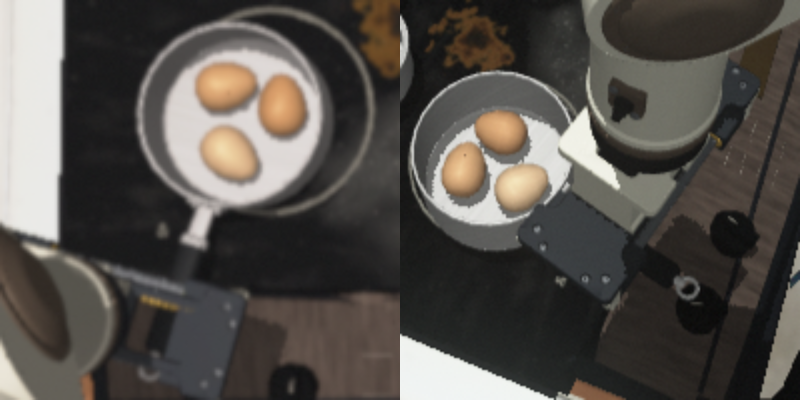

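Request:
step_arm(motion=[{"travel":[0.1,0,2],"turn":0},{"travel":[0.2,0,4],"turn":0},{"travel":[0.2,0,6],"turn":0},{"travel":[0.2,0,8],"turn":0},{"travel":[0.2,0,9.5],"turn":0},{"travel":[0.2,0,10.5],"turn":0},{"travel":[0.2,0,10.5],"turn":0}])

```text
t: 4.05
tcp_pos: [0.4469, 0.2581, 0.0552]
tool_rot: [3.141, 0.001, -0.27]
ft_force: [-0.9, 0.3, 0.7]
width: 1.0
```

Request:
step_arm(motion=[{"travel":[0,0,0],"turn":0},{"travel":[0,0,0],"turn":0},{"travel":[0,0,0],"turn":0},{"travel":[0,0,0],"turn":0},{"travel":[0,0,0],"turn":0},{"travel":[0,0,0],"turn":0},{"travel":[0,0,0],"turn":0},{"travel":[0,0,0],"turn":0}], jaw=0, force=15)

```text
t: 5.05
tcp_pos: [0.4471, 0.2582, 0.0557]
tool_rot: [3.141, 0.0, -0.271]
ft_force: [0.1, 0.3, 0.7]
width: 0.238
```

```bash
cat >> h.py <<'E'
def rim(n,p,d,c0=(.596,.215),h=.08,r0=.075):
    W=cloud(n,d); Z=W[...,2]; rr=np.linalg.norm(W[...,:2]-np.array(c0),axis=-1)
    m=(np.abs(Z-h)<.009)&(rr<r0+.012)&(rr>r0-.015)&(p.min(2)>60)
    v,u=np.where(m); q=rays(n,u,v,h)[:,:2]; c,r,k=fitc(q,6,.004); return c.round(4),round(float(r),4),k
E
python3 -c "
from h import *
go(.446,.258,.055,-.276)
for n in('top','scene'):
  p,d=snap(n,n+'3'); print(n,rim(n,p,d)); q=np.load(f'pics/{n}0.npz'); print(rim(n,q['p'],q['d']))
"
```

```text
t 5.05 travel [-0.1   0.05  0.07] turn 0.005 | pos [0.4471 0.2582 0.0557] rpy [ 3.141  0.    -0.271] q [-0.74  0.45  0.2   2.02 -0.14  0.69 -2.3 ] F [0.1 0.3 0.7] w 0.238
top (array([0.596 , 0.2129]), 0.073, 457)
(array([0.596 , 0.2128]), 0.0731, 449)
scene (array([0.5947, 0.2186]), 0.0729, 644)
(array([0.5947, 0.2185]), 0.073, 640)
```

```bash
python3 -c "
import numpy as np
for k in range(1,13):
  f=k*.0768; print('{\"travel\": [%.2f, %.2f, 0], \"turn\": %.3f},'%(15.4*(1-np.cos(f)),15.4*np.sin(f),-f),end=' ')"
```

```text
{"travel": [0.05, 1.18, 0], "turn": -0.077}, {"travel": [0.18, 2.36, 0], "turn": -0.154}, {"travel": [0.41, 3.52, 0], "turn": -0.230}, {"travel": [0.72, 4.66, 0], "turn": -0.307}, {"travel": [1.12, 5.77, 0], "turn": -0.384}, {"travel": [1.61, 6.85, 0], "turn": -0.461}, {"travel": [2.17, 7.89, 0], "turn": -0.538}, {"travel": [2.82, 8.88, 0], "turn": -0.614}, {"travel": [3.53, 9.82, 0], "turn": -0.691}, {"travel": [4.32, 10.70, 0], "turn": -0.768}, {"travel": [5.18, 11.52, 0], "turn": -0.845}, {"travel": [6.09, 12.27, 0], "turn": -0.922},
```

Request:
step_arm(motion=[{"travel":[0.05,1.18,0],"turn":-0.077},{"travel":[0.18,2.36,0],"turn":-0.154},{"travel":[0.41,3.52,0],"turn":-0.23},{"travel":[0.72,4.66,0],"turn":-0.307},{"travel":[1.12,5.77,0],"turn":-0.384},{"travel":[1.61,6.85,0],"turn":-0.461},{"travel":[2.17,7.89,0],"turn":-0.538},{"travel":[2.82,8.88,0],"turn":-0.614},{"travel":[3.53,9.82,0],"turn":-0.691},{"travel":[4.32,10.7,0],"turn":-0.768},{"travel":[5.18,11.52,0],"turn":-0.845},{"travel":[6.09,12.27,0],"turn":-0.922}], force=20)

```text
t: 6.65
tcp_pos: [0.4732, 0.1235, 0.0557]
tool_rot: [-3.141, 0.0, 0.654]
ft_force: [0.2, 0.6, -0.6]
width: 0.234
```

```bash
python3 -c "
from h import *
go(.446,.258,.055,-.276)
for n in('top','scene'):
  p,d=snap(n,n+'4'); print(n,rim(n,p,d))
"
```

```text
t 6.65 travel [  6.02 -12.33   0.07] turn 0.93 | pos [0.4732 0.1235 0.0557] rpy [-3.141  0.     0.654] q [-0.32  0.4   0.01  2.08 -0.01  0.66 -1.22] F [ 0.2  0.6 -0.6] w 0.234
top (array([0.5985, 0.2141]), 0.073, 409)
scene (array([0.5969, 0.2195]), 0.0729, 635)
```

View pics/top4.png

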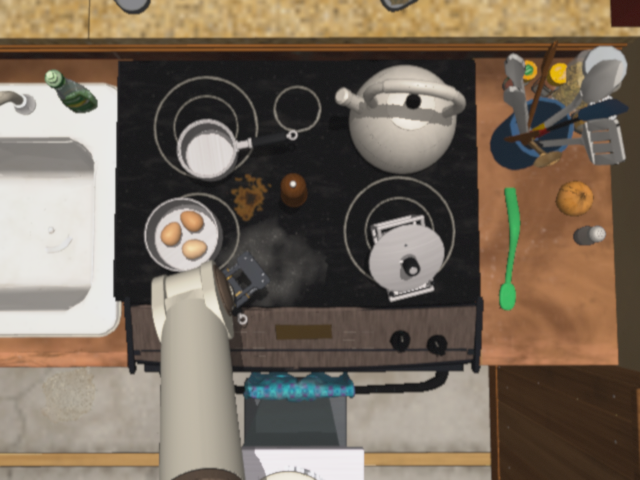

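Request:
step_arm(motion=[{"travel":[0.03,1.18,0],"turn":-0.077},{"travel":[0.14,2.36,0],"turn":-0.154},{"travel":[0.35,3.52,0],"turn":-0.23},{"travel":[0.64,4.66,0],"turn":-0.307},{"travel":[1.02,5.75,0],"turn":-0.384},{"travel":[1.49,6.83,0],"turn":-0.461},{"travel":[2.03,7.86,0],"turn":-0.538},{"travel":[2.66,8.85,0],"turn":-0.614},{"travel":[3.35,9.79,0],"turn":-0.691},{"travel":[4.12,10.66,0],"turn":-0.768},{"travel":[4.96,11.48,0],"turn":-0.845},{"travel":[5.85,12.22,0],"turn":-0.92}])

```text
t: 8.25
tcp_pos: [0.5909, 0.0609, 0.0551]
tool_rot: [-3.136, 0.003, 1.574]
ft_force: [-6.6, -2.9, 5.2]
width: 0.239
```

```bash
python3 -c "
from h import *
go(.446,.258,.055,1.571)
for n in('top','scene'):
  p,d=snap(n,n+'5'); print(n,rim(n,p,d))
"
```

```text
t 8.25 travel [ 19.76 -14.43   0.04] turn 0.003 | pos [0.5909 0.0609 0.0551] rpy [-3.136e+00  3.000e-03  1.574e+00] q [-0.01  0.56 -0.18  1.81  0.14  0.79 -0.26] F [-6.6 -2.9  5.2] w 0.239
top (array([0.5857, 0.215 ]), 0.0729, 326)
scene (array([0.584 , 0.2206]), 0.0729, 646)
```

View pics/top5.png

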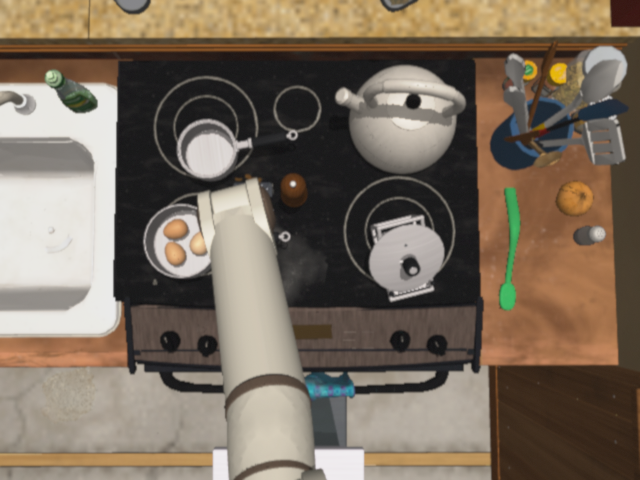

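```bash
python3 -c "
from h import *
for n in('top','scene'):
 for k in (0,5):
  q=np.load(f'pics/{n}{k}.npz');p,d=q['p'],q['d'];W=cloud(n,d).reshape(-1,3)
  print(n,k,'milk',rim(n,p,d,(.778,.168),.066,.058))
  m=(np.linalg.norm(W[:,:2]-(.688,-.01),axis=1)<.05)&(W[:,2]>.1)&(W[:,2]<.165);print('mill',np.median(W[m],axis=0).round(4),m.sum())
q=np.load('pics/scene5.npz')['p']; cv2.imwrite('pics/c6.png',cv2.resize(q[120:420,120:440,::-1],(800,750))[:600])
print(arm.get_obs()['ft_torque'])
"
```

```text
top 0 milk (array([0.7785, 0.1666]), 0.0581, 563)
mill [ 0.6879 -0.0142  0.1332] 511
top 5 milk (array([0.7785, 0.1666]), 0.0581, 562)
mill [ 0.688  -0.0142  0.133 ] 516
scene 0 milk (array([0.7768, 0.1715]), 0.0578, 531)
mill [6.847e-01 3.000e-04 1.295e-01] 510
scene 5 milk (array([0.7769, 0.1715]), 0.0578, 530)
mill [ 0.6895 -0.0078  0.137 ] 114
[-0.7058621   1.20631015  0.45213271]
```

View pics/c6.png

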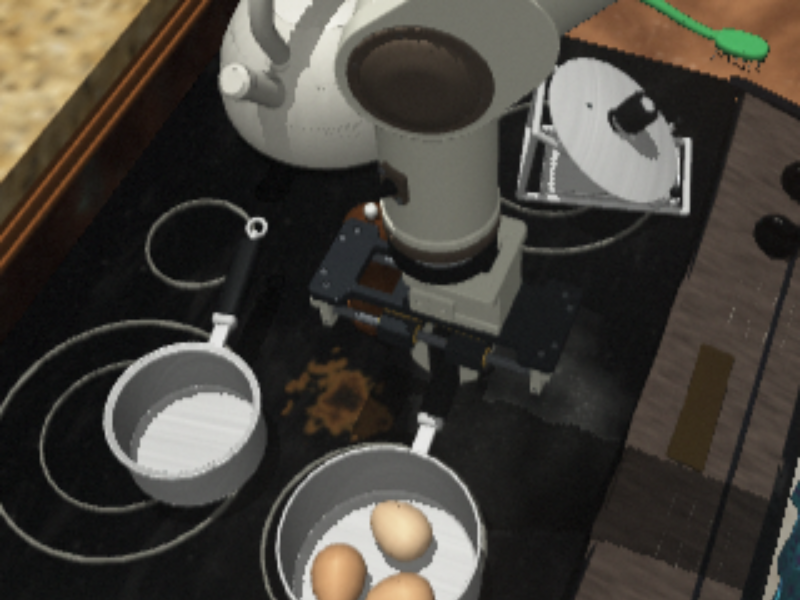

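Request:
step_arm(motion=[{"travel":[0,0,0],"turn":0},{"travel":[0,0,0],"turn":0},{"travel":[0,0,0],"turn":0},{"travel":[0,0,0],"turn":0}], force=60, jaw=0)

```text
t: 8.85
tcp_pos: [0.5917, 0.0618, 0.0555]
tool_rot: [-3.138, 0.002, 1.571]
ft_force: [-4.9, -2.1, 5.1]
width: 0.224
```

```bash
python3 -c "
from h import *
go(.6,.06,.055,1.571);print(arm.get_obs()['ft_torque'])
for n in('top','scene'):
  p,d=snap(n,n+'6'); print(n,rim(n,p,d))
"
```

```text
t 8.85 travel [-0.18  0.83  0.04] turn -0.0 | pos [0.5917 0.0618 0.0555] rpy [-3.138e+00  2.000e-03  1.571e+00] q [-0.01  0.56 -0.18  1.81  0.14  0.79 -0.26] F [-4.9 -2.1  5.1] w 0.224
[-0.64109602  1.1330151   0.42252523]
top (array([0.587 , 0.2159]), 0.073, 327)
scene (array([0.5855, 0.2215]), 0.0729, 660)
```

Request:
step_arm(motion=[{"travel":[0,0,-0.1],"turn":0},{"travel":[-0.05,0.1,-0.1],"turn":0},{"travel":[-0.1,0.3,-0.1],"turn":0},{"travel":[-0.15,0.5,-0.1],"turn":0},{"travel":[-0.2,0.7,-0.1],"turn":0},{"travel":[-0.3,0.85,-0.1],"turn":0},{"travel":[-0.3,0.85,-0.1],"turn":0}])

```text
t: 9.82
tcp_pos: [0.6027, 0.0593, 0.0567]
tool_rot: [3.141, -0.0, 1.571]
ft_force: [-0.9, 1.2, -4.3]
width: 0.226
```

```bash
python3 -c "
from h import *
go(.6,.06,.055,1.571);print(arm.get_obs()['ft_torque'])
for n in('top','scene'):
  p,d=snap(n,n+'7'); print(n,rim(n,p,d))
"
```

```text
t 9.82 travel [ 0.07 -0.27  0.17] turn 0.0 | pos [0.6027 0.0593 0.0567] rpy [ 3.141 -0.     1.571] q [-0.    0.57 -0.18  1.78  0.14  0.8  -0.25] F [-0.9  1.2 -4.3] w 0.226
[0.05485198 0.50766739 0.37670585]
top (array([0.5978, 0.2134]), 0.073, 331)
scene (array([0.5963, 0.2191]), 0.0729, 660)
```

Request:
step_arm(motion=[{"travel":[0,0,0.06],"turn":0},{"travel":[0,0,0.06],"turn":0},{"travel":[0,0,0.06],"turn":0}])

```text
t: 10.3
tcp_pos: [0.6024, 0.0591, 0.0562]
tool_rot: [3.141, 0.0, 1.572]
ft_force: [-1.4, 1.1, -3.4]
width: 0.226
```

Request:
step_arm(motion=[{"travel":[0,0,0],"turn":0},{"travel":[0,0,0],"turn":0},{"travel":[0,0,0],"turn":0},{"travel":[0,0,0],"turn":0}], jaw=0.7, force=20)

```text
t: 10.8
tcp_pos: [0.6026, 0.0592, 0.0564]
tool_rot: [3.141, -0.0, 1.572]
ft_force: [-0.4, 0.3, -0.3]
width: 0.617
```

Request:
step_arm(motion=[{"travel":[0,0,-1],"turn":0},{"travel":[0,0,-3],"turn":0},{"travel":[0,0,-6],"turn":0},{"travel":[0,0,-9],"turn":0},{"travel":[0,0,-12],"turn":0},{"travel":[0,0,-15],"turn":0},{"travel":[0,0,-17],"turn":0},{"travel":[0,0,-17],"turn":0}])

```text
t: 11.8
tcp_pos: [0.604, 0.0595, 0.2296]
tool_rot: [3.136, -0.001, 1.572]
ft_force: [-0.3, 0.6, -0.4]
width: 0.696
```

```bash
python3 -c "
from h import *
go(.53,-.25,.2,.25)
for n in('top','scene'):
  p,d=snap(n,n+'8'); print(n,rim(n,p,d))
"
```

```text
t 11.8 travel [-30.95  -7.45   2.9 ] turn 1.322 | pos [0.604  0.0595 0.2296] rpy [ 3.136e+00 -1.000e-03  1.572e+00] q [ 0.02  0.37 -0.21  1.65  0.09  1.12 -0.21] F [-0.3  0.6 -0.4] w 0.696
top (array([0.5977, 0.2131]), 0.0729, 242)
scene (array([0.5963, 0.2188]), 0.0729, 625)
```

View pics/top8.png

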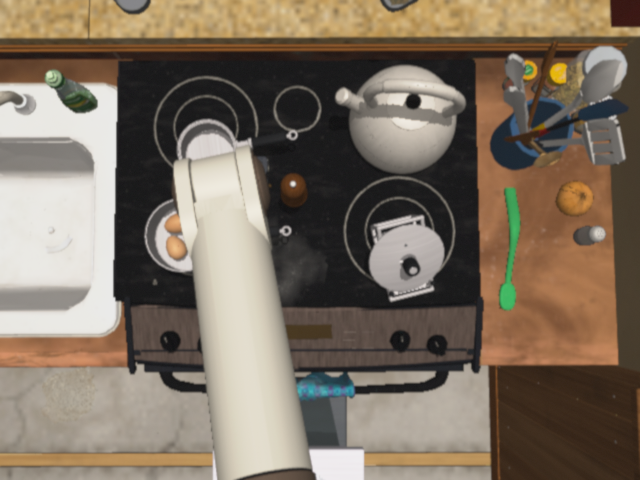

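The handle now points over the middle, with its tip at (286,231). The pan is within 2 mm of its start and the mill hasn't moved. Next I'll locate the lid knob with both cameras aligned to the robot frame.

```bash
sed -i "s/^from workcell import arm/from workcell import arm as _a\nclass A:\n    def __getattr__(s,k): return getattr(_a,k)\n    def calibration(s,n):\n        c=dict(_a.calibration(n)); T=np.array(c['pose']); T[:2,3]+=(-.0007,.003) if n=='top' else (.0007,-.003); c['pose']=T; return c\narm=A()/" h.py
python3 - <<'E'
from h import *
for n in('top','scene'):
    D=np.load(f'pics/{n}0.npz');p,d=D['p'],D['d'];W=cloud(n,d);q=W[d>0]
    m0=(np.linalg.norm(W[...,:2]-np.array((.555,-.245)),axis=-1)<.11)&(W[...,2]>.015)&(p.min(2)>95)
    q=W[m0];A=np.c_[q[:,:2],np.ones(len(q))]
    for _ in range(8):
        c=np.linalg.lstsq(A,q[:,2],rcond=None)[0];e=np.abs(A@c-q[:,2]);k=e<max(.004,2*np.median(e));A=A[k];q=q[k]
    nn=np.array([-c[0],-c[1],1]);nn/=np.linalg.norm(nn)
    print(n,'lid n',nn.round(3),np.degrees(np.arccos(nn[2])).round(1),np.degrees(np.arctan2(nn[1],nn[0]))%360,q.mean(0).round(4),len(q))
    a=np.radians(195); ax=np.array([np.cos(a)*np.sin(np.radians(35)),np.sin(a)*np.sin(np.radians(35)),np.cos(np.radians(35))])
    k=(np.linalg.norm(W[...,:2]-np.array((.535,-.245)),axis=-1)<.035)&(W[...,2]>.07)&(p.max(2)<75)
    kk=W[k]; s=kk@ax
    print(' knob dark mean',kk.mean(0).round(4),k.sum(),'axis coord',np.percentile(s,[2,50,98]).round(4),'lid plane coord',np.percentile(q@ax,[5,50,95]).round(4))
    v,u=np.where(k);print(' px',u.mean(),v.mean(),u.min(),u.max(),v.min(),v.max())
    # lid outline mask ellipse
    big=(np.linalg.norm(W[...,:2]-np.array((.555,-.245)),axis=-1)<.1)&((np.abs((W@ax)-np.median(q@ax))<.012)|k)&(p.min(2)>90)|k
    mm=cv2.morphologyEx(big.astype(np.uint8),cv2.MORPH_OPEN,np.ones((5,5)));cs=max(cv2.findContours(mm,0,1)[0],key=cv2.contourArea);print(' ell',cv2.fitEllipse(cv2.convexHull(cs)),cv2.contourArea(cs))
print('ktop tri',tri((413.6,270.4),(310+413/6,130+190/6)).round(4), cloud('top',np.load('pics/top0.npz')['d'])[268:273,411:416,:].reshape(-1,3).mean(0))
E
```

```text
top lid n [-0.547 -0.138  0.826] 34.3 194.1665350560726 [ 0.5531 -0.2403  0.0706] 2238
 knob dark mean [ 0.5345 -0.2432  0.0964] 177 axis coord [-0.1978 -0.1786 -0.1691] lid plane coord [-0.2161 -0.2129 -0.21  ]
 px 409.61581920903956 264.96045197740114 402 419 257 275
 ell ((406.2323913574219, 257.6838684082031), (63.20326232910156, 77.43101501464844), 63.92643737792969) 3735.5
scene lid n [-0.54  -0.114  0.834] 33.5 191.96133114920204 [ 0.5539 -0.2274  0.0724] 1223
 knob dark mean [ 0.5324 -0.2416  0.0919] 175 axis coord [-0.2014 -0.1822 -0.1722] lid plane coord [-0.2178 -0.2137 -0.2105]
 px 373.48 165.09142857142857 365 382 157 172
 ell ((365.10943603515625, 172.1683349609375), (40.524375915527344, 67.35863494873047), 141.41458129882812) 1955.0
ktop tri [ 0.5233 -0.2508  0.0978] [ 0.52428769 -0.24913769  0.10032335]
```

```bash
python3 - <<'E'
from h import *
print(ray('top',406.2,257.7,.064),ray('scene',365.1,172.2,.064))
t=np.radians(193.7);ax=np.array([np.cos(t)*.5736,np.sin(t)*.5736,.8192]);print(ax, ax@np.array([.5505,-.2435,.060]),ax@np.array([.5238,-.25,.099]))
go(.531,-.248,.20,.239)
E
```

```text
[ 0.55057234 -0.24194407  0.064     ] [ 0.54901849 -0.23881004  0.064     ]
[-0.55728058 -0.13585036  0.8192    ] -0.22455139386245412 -0.1768401751600048
t 11.9 travel [-30.71  -7.15   2.64] turn 1.333 | pos [0.6022 0.0592 0.2265] rpy [3.141 0.    1.572] q [ 0.02  0.38 -0.21  1.65  0.09  1.12 -0.21] F [-0.3  0.4 -0.8] w 0.7
```

Request:
step_arm(motion=[{"travel":[-3,-0.7,0.2],"turn":0.13},{"travel":[-6,-1.4,0.5],"turn":0.26},{"travel":[-9,-2.1,0.8],"turn":0.39},{"travel":[-12,-2.8,1],"turn":0.52},{"travel":[-15,-3.5,1.3],"turn":0.65},{"travel":[-18,-4.2,1.6],"turn":0.78},{"travel":[-21,-5,1.8],"turn":0.91},{"travel":[-24,-5.6,2],"turn":1.04},{"travel":[-27,-6.3,2.3],"turn":1.17},{"travel":[-29.5,-6.9,2.5],"turn":1.28},{"travel":[-30.7,-7.15,2.6],"turn":1.333},{"travel":[-30.7,-7.15,2.6],"turn":1.333}])

```text
t: 13.4
tcp_pos: [0.5305, -0.2481, 0.1993]
tool_rot: [-3.141, 0.001, 0.238]
ft_force: [0.0, -0.0, 0.4]
width: 0.699
```

```bash
python3 -c "
from h import *
go(.531,-.2467,.076,.239)
p,d=snap('top','top9');p2,d=snap('scene','scene9')
cv2.imwrite('pics/c9.png',cv2.hconcat([cv2.resize(p[180:330,330:480,::-1],(400,400)),cv2.resize(p2[90:240,290:440,::-1],(400,400))]))"
```

```text
t 13.4 travel [ 0.1  -0.12 12.33] turn -0.001 | pos [ 0.5305 -0.2481  0.1993] rpy [-3.141e+00  1.000e-03  2.380e-01] q [ 0.27  0.36  0.15  1.74 -0.06  1.05 -0.89] F [ 0.  -0.   0.4] w 0.699
```

View pics/c9.png

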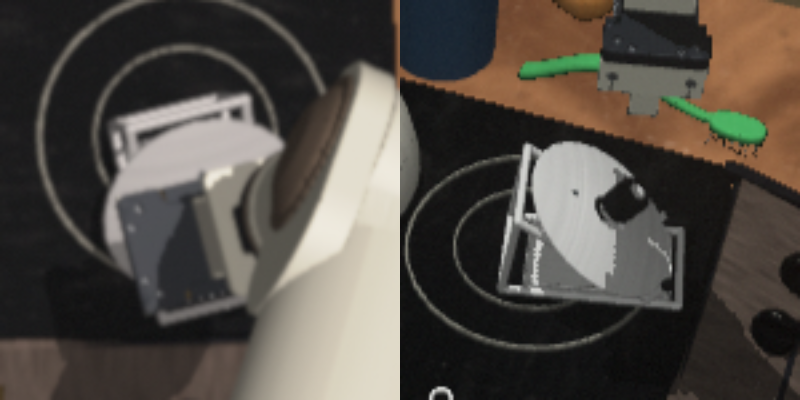

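Request:
step_arm(motion=[{"travel":[0.1,-0.1,3],"turn":0},{"travel":[0.1,-0.1,6],"turn":0},{"travel":[0.1,-0.1,8],"turn":0},{"travel":[0.1,-0.1,9],"turn":0},{"travel":[0.1,-0.1,9],"turn":0}])

```text
t: 14.12
tcp_pos: [0.5319, -0.2456, 0.1097]
tool_rot: [-3.141, 0.001, 0.241]
ft_force: [-0.9, -0.6, 0.8]
width: 0.698
```

```bash
python3 -c "
from h import *
go(.531,-.2467,.076,.239)
p,d=snap('top','top10');p2,d=snap('scene','scene10')
cv2.imwrite('pics/c10.png',cv2.hconcat([cv2.resize(p[180:330,330:480,::-1],(400,400)),cv2.resize(p2[110:230,310:430,::-1],(400,400))]))"
```

```text
t 14.12 travel [-0.11  0.09  3.37] turn 0.002 | pos [ 0.5319 -0.2456  0.1097] rpy [-3.141e+00  1.000e-03  2.410e-01] q [ 0.28  0.47  0.13  1.81 -0.08  0.87 -0.88] F [-0.9 -0.6  0.8] w 0.698
```

View pics/c10.png

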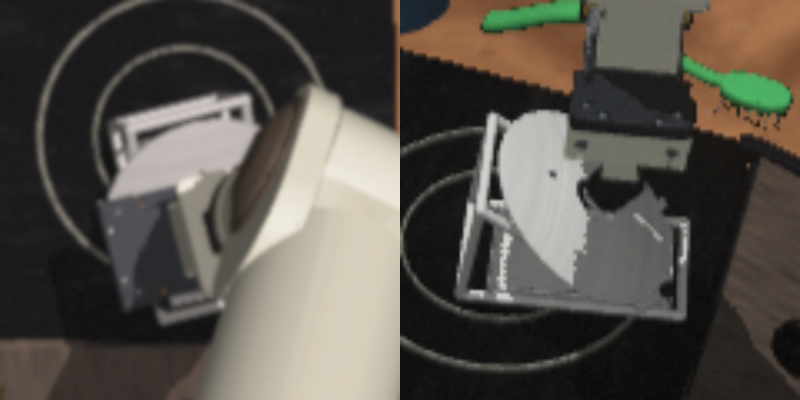

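Request:
step_arm(motion=[{"travel":[-0.1,0.05,1],"turn":0},{"travel":[-0.1,0.05,2],"turn":0},{"travel":[-0.1,0.05,2.8],"turn":0},{"travel":[-0.1,0.05,3.3],"turn":0},{"travel":[-0.1,0.05,3.3],"turn":0}])

```text
t: 14.85
tcp_pos: [0.5306, -0.2472, 0.0765]
tool_rot: [-3.141, 0.001, 0.239]
ft_force: [-0.3, 0.9, -1.1]
width: 0.699
```

Request:
step_arm(motion=[{"travel":[0,0,0],"turn":0},{"travel":[0,0,0],"turn":0},{"travel":[0,0,0],"turn":0},{"travel":[0,0,0],"turn":0},{"travel":[0,0,0],"turn":0},{"travel":[0,0,0],"turn":0}], jaw=0, force=30)

```text
t: 15.6
tcp_pos: [0.5321, -0.2485, 0.0778]
tool_rot: [3.139, -0.002, 0.238]
ft_force: [2.2, -4.0, 2.9]
width: 0.305
```

```bash
python3 -c "
from h import *
go(.531,-.2467,.076,.239)
p,d=snap('top','top11');p2,d=snap('scene','scene11')
cv2.imwrite('pics/c11.png',cv2.hconcat([cv2.resize(p[180:330,330:480,::-1],(400,400)),cv2.resize(p2[110:230,310:430,::-1],(400,400))]))"
```

```text
t 15.6 travel [-0.07 -0.2   0.18] turn -0.001 | pos [ 0.5321 -0.2485  0.0778] rpy [ 3.139e+00 -2.000e-03  2.380e-01] q [ 0.29  0.51  0.13  1.83 -0.09  0.8  -0.87] F [ 2.2 -4.   2.9] w 0.305
```

View pics/c11.png

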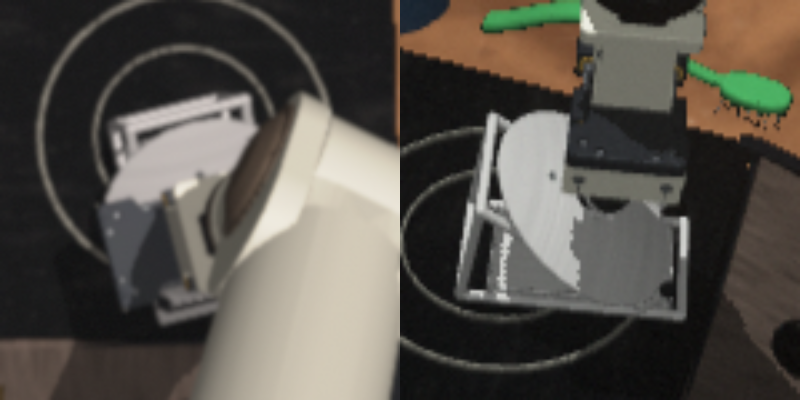

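Closing gave 28 mm rather than 32 and nudged the tool up and rearward, so the pads sit off the knob's axis, too high and too far uphill. I'll open, shift down and toward the front, and grip again.

Request:
step_arm(motion=[{"travel":[0,0,0],"turn":0},{"travel":[0,0,0],"turn":0},{"travel":[0,0,0],"turn":0},{"travel":[-0.2,0,0.2],"turn":0},{"travel":[-0.4,0,0.4],"turn":0},{"travel":[-0.4,0,0.4],"turn":0}], jaw=0.7)

```text
t: 16.45
tcp_pos: [0.5265, -0.2482, 0.0727]
tool_rot: [-3.141, 0.001, 0.239]
ft_force: [0.1, -0.2, -0.4]
width: 0.701
```

```bash
python3 -c "
from h import *
go(.531,-.2467,.076,.239)
p,d=snap('top','top12');p2,d=snap('scene','scene12')
cv2.imwrite('pics/c12.png',cv2.hconcat([cv2.resize(p[200:320,340:460,::-1],(400,400)),cv2.resize(p2[130:210,330:410,::-1],(400,400))]))"
```

```text
t 16.45 travel [ 0.47 -0.04 -0.33] turn -0.0 | pos [ 0.5265 -0.2482  0.0727] rpy [-3.141e+00  1.000e-03  2.390e-01] q [ 0.29  0.51  0.13  1.84 -0.09  0.79 -0.86] F [ 0.1 -0.2 -0.4] w 0.701
```

View pics/c12.png

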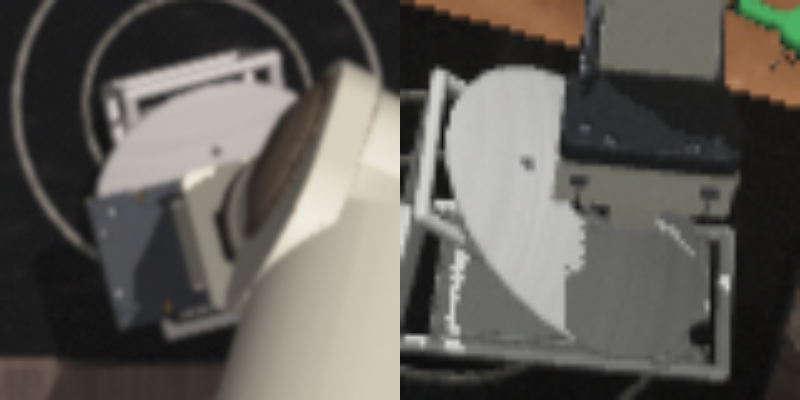

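Request:
step_arm(motion=[{"travel":[0,0,0],"turn":0},{"travel":[0,0,0],"turn":0},{"travel":[0,0,0],"turn":0},{"travel":[0,0,0],"turn":0},{"travel":[0,0,0],"turn":0},{"travel":[0,0,0],"turn":0}], jaw=0, force=15)

```text
t: 17.3
tcp_pos: [0.5277, -0.2491, 0.0735]
tool_rot: [3.14, -0.001, 0.239]
ft_force: [1.8, -2.5, 0.8]
width: 0.335
```

Request:
step_arm(motion=[{"travel":[0,0,0],"turn":0},{"travel":[0,0,0],"turn":0},{"travel":[0,0,0],"turn":0},{"travel":[-0.2,0,0],"turn":0},{"travel":[-0.4,0,0],"turn":0},{"travel":[-0.4,0,0],"turn":0}], jaw=0.6)

```text
t: 18.05
tcp_pos: [0.5229, -0.2494, 0.0731]
tool_rot: [-3.141, 0.0, 0.238]
ft_force: [-0.2, 0.1, 0.3]
width: 0.6
```

Request:
step_arm(motion=[{"travel":[0,0,0],"turn":0},{"travel":[0,0,0],"turn":0},{"travel":[0,0,0],"turn":0},{"travel":[0,0,0],"turn":0},{"travel":[0,0,0],"turn":0},{"travel":[0,0,0],"turn":0}], jaw=0, force=15)

```text
t: 18.8
tcp_pos: [0.5236, -0.2498, 0.0733]
tool_rot: [3.141, -0.001, 0.239]
ft_force: [1.0, -1.8, -0.1]
width: 0.337
```

Request:
step_arm(motion=[{"travel":[0,0,0],"turn":0},{"travel":[-0.3,0,-0.41],"turn":0},{"travel":[-0.6,0,-0.82],"turn":0},{"travel":[-0.9,0,-1.23],"turn":0},{"travel":[-1.2,0,-1.64],"turn":0},{"travel":[-1.5,0,-2.05],"turn":0},{"travel":[-1.8,0,-2.46],"turn":0},{"travel":[-2.1,0,-2.87],"turn":0},{"travel":[-2.4,0,-3.3],"turn":0},{"travel":[-2.5,0,-4],"turn":0},{"travel":[-2.5,0,-5],"turn":0},{"travel":[-2.5,0,-6],"turn":0}], force=30)

```text
t: 20.3
tcp_pos: [0.4992, -0.2552, 0.134]
tool_rot: [3.141, -0.0, 0.239]
ft_force: [-0.2, -1.0, -3.0]
width: 0.329
```

```bash
python3 -c "
from h import *
go(.531,-.2467,.076,.239)
p,d=snap('top','top13');p2,d=snap('scene','scene13')
cv2.imwrite('pics/c13.png',cv2.hconcat([cv2.resize(p[180:330,330:480,::-1],(400,400)),cv2.resize(p2[100:240,300:440,::-1],(400,400))]))"
```

```text
t 20.3 travel [ 3.29 -0.07  5.8 ] turn -0.0 | pos [ 0.4992 -0.2552  0.134 ] rpy [ 3.141 -0.     0.239] q [ 0.31  0.39  0.14  1.86 -0.07  0.89 -0.85] F [-0.2 -1.  -3. ] w 0.329
```

View pics/c13.png

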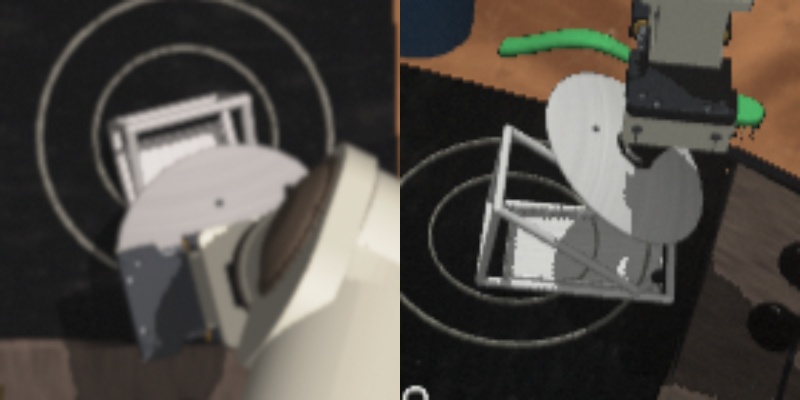

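```bash
python3 -c "
from h import *
go(.56,.216,.24,.239)"
```

```text
t 20.4 travel [ 17.   -44.39 -10.55] turn -0.0 | pos [ 0.5002 -0.2556  0.1348] rpy [ 3.14e+00 -2.00e-03  2.39e-01] q [ 0.31  0.39  0.14  1.86 -0.07  0.89 -0.85] F [ 1.1  0.2 -2.2] w 0.332
```

Request:
step_arm(motion=[{"travel":[0,0,-2],"turn":0},{"travel":[0,0,-4.5],"turn":0},{"travel":[0,-1,-7.5],"turn":0},{"travel":[0.5,-3.5,-10],"turn":0},{"travel":[2,-7,-10.6],"turn":0},{"travel":[4,-11,-10.6],"turn":0},{"travel":[6,-15,-10.6],"turn":0},{"travel":[7.6,-19.5,-10.6],"turn":0},{"travel":[9.2,-24,-10.6],"turn":0},{"travel":[11,-28.5,-10.6],"turn":0},{"travel":[12.7,-33,-10.6],"turn":0},{"travel":[14.3,-37,-10.6],"turn":0}])

```text
t: 21.9
tcp_pos: [0.5502, 0.1402, 0.239]
tool_rot: [-3.141, 0.0, 0.24]
ft_force: [0.1, -0.8, -1.9]
width: 0.33
```

Request:
step_arm(motion=[{"travel":[1,-3,0],"turn":0},{"travel":[2,-5.5,0],"turn":0},{"travel":[2.6,-7.1,0],"turn":0},{"travel":[2.7,-7.4,0],"turn":0},{"travel":[2.7,-7.4,0],"turn":0},{"travel":[2.7,-7.4,0],"turn":0}])

```text
t: 22.65
tcp_pos: [0.5593, 0.2148, 0.2391]
tool_rot: [3.141, 0.0, 0.237]
ft_force: [0.4, -0.4, -1.5]
width: 0.331
```

```bash
python3 -c "
from h import *
go(.56,.216,.24,.239)
for n in('top','scene'):
  p,d=snap(n,n+'14')
"
```

```text
t 22.65 travel [ 0.1  -0.11 -0.09] turn -0.002 | pos [0.5593 0.2148 0.2391] rpy [3.141 0.    0.237] q [-0.33  0.35 -0.11  1.66  0.04  1.14 -1.78] F [ 0.4 -0.4 -1.5] w 0.331
```

View pics/scene14.png

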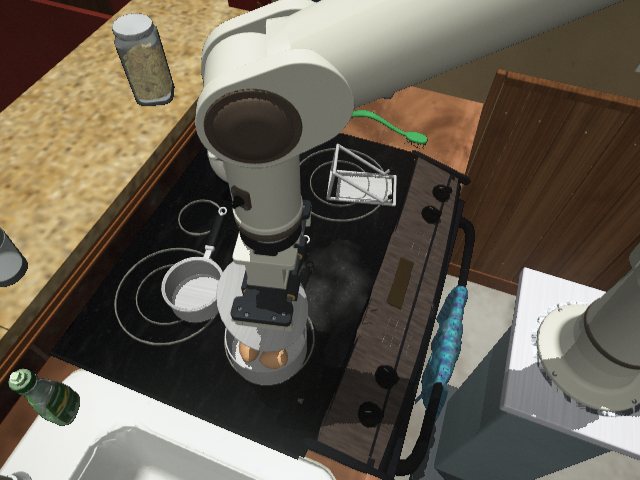

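View pics/top14.png

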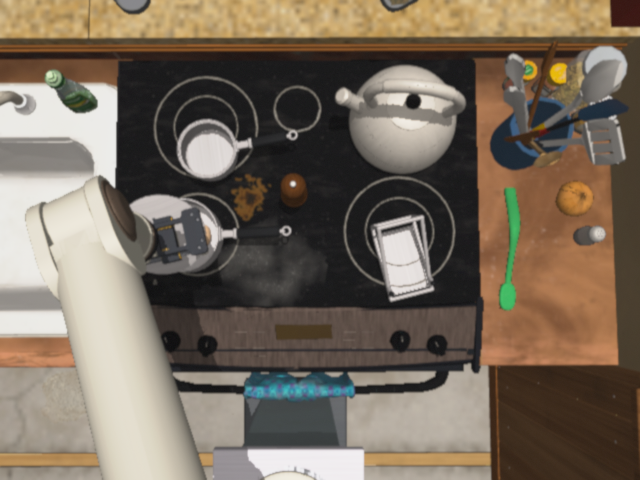

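```bash
cat >> h.py <<'E'
def lidplane(n,p,d,c0,z0,z1):
    W=cloud(n,d)
    m=(np.linalg.norm(W[...,:2]-np.array(c0),axis=-1)<.11)&(W[...,2]>z0)&(W[...,2]<z1)&(p.min(2)>85)&(p.max(2).astype(int)-p.min(2)<18)
    q=W[m];rng=np.random.default_rng(0);best=None
    for _ in range(300):
        a=q[rng.choice(len(q),3,False)];nn=np.cross(a[1]-a[0],a[2]-a[0]);l=np.linalg.norm(nn)
        if l<1e-4: continue
        nn/=l; k=np.abs((q-a[0])@nn)<.003
        if best is None or k.sum()>best.sum(): best=k
    q=q[best];c=q.mean(0);nn=np.linalg.svd(q-c)[2][2];nn*=np.sign(nn[2])
    print(n,'n',nn.round(3),'tilt',np.degrees(np.arccos(nn[2])).round(1),'dir',(np.degrees(np.arctan2(nn[1],nn[0]))%360).round(0),'c',c.round(4),len(q),'z',q[:,2].min().round(3),q[:,2].max().round(3)); return nn,q
E
python3 - <<'E'
from h import *
for n in('top','scene'):
    q=np.load(f'pics/{n}14.npz'); lidplane(n,q['p'],q['d'],(.58,.215),.15,.28)
E
```

```text
top n [-0.52  -0.135  0.843] tilt 32.5 dir 195.0 c [0.5955 0.2143 0.2378] 1132 z 0.188 0.274
scene n [-0.519 -0.112  0.848] tilt 32.0 dir 192.0 c [0.5831 0.2509 0.2345] 2406 z 0.187 0.27
```

Request:
step_arm(motion=[{"travel":[0,0,2],"turn":0},{"travel":[0,0,3],"turn":0},{"travel":[0,0,3],"turn":0},{"travel":[0,0,3],"turn":0}], force=10)

```text
t: 23.25
tcp_pos: [0.5596, 0.2165, 0.2097]
tool_rot: [-3.141, -0.001, 0.239]
ft_force: [-0.3, 1.2, -1.8]
width: 0.342
```

```bash
python3 - <<'E'
from h import *
p,d=snap('scene','scene15'); lidplane('scene',p,d,(.58,.215),.12,.25);print(arm.get_obs()['ft_force'])
E
```

```text
scene n [-0.097 -0.027  0.995] tilt 5.8 dir 195.0 c [0.5494 0.2372 0.1923] 2553 z 0.183 0.203
[-0.04131902 -0.05512825 -2.01352073]
```

At 10 N the lid swung down from about 34° of tilt to about 6°. I'll ease the grip slightly and check again.

Request:
step_arm(motion=[{"travel":[0,0,0],"turn":0},{"travel":[0,0,0],"turn":0},{"travel":[0,0,0],"turn":0}], force=8)

```text
t: 23.68
tcp_pos: [0.5592, 0.2165, 0.2093]
tool_rot: [-3.142, -0.0, 0.239]
ft_force: [0.3, 0.1, -2.9]
width: 0.34
```

```bash
python3 - <<'E'
from h import *
for n in('scene','top'):
    p,d=snap(n,n+'16'); nn,q=lidplane(n,p,d,(.57,.215),.12,.25)
    W=cloud(n,d);m=(np.linalg.norm(W[...,:2]-np.array((.56,.215)),axis=-1)<.12)&(W[...,2]>.16)&(W[...,2]<.202)&(p.min(2)>75)&(p.max(2).astype(int)-p.min(2)<22)
    cv2.imwrite(f'pics/m16{n}.png',cv2.hconcat([m.astype(np.uint8)[:,:,None].repeat(3,2)*255,p[:,:,::-1]])[100:420] if 0 else np.vstack([(m.astype(np.uint8)*255)[:,:,None].repeat(3,2)[140:400,60:400],p[140:400,60:400,::-1]]))
print(arm.get_obs())
E
```

```text
scene n [-0.084 -0.019  0.996] tilt 5.0 dir 193.0 c [0.5479 0.2373 0.1916] 2515 z 0.183 0.201
top n [-0.087 -0.04   0.995] tilt 5.5 dir 205.0 c [0.5527 0.2072 0.1916] 1315 z 0.183 0.203
{'t': 23.775, 'qpos': array([-0.33129167,  0.37667243, -0.10625822,  1.68858185,  0.04424014,
        1.07861674, -1.78310023]), 'dq': array([ 0.00213216,  0.00192948,  0.00250574,  0.00174392,  0.00021819,
        0.00088524, -0.00207338]), 'tau': array([-4.28625644e-03, -5.28862059e+01, -8.50673430e-01, -2.89081317e+01,
       -3.18200946e-03, -9.24474956e-02,  1.01799053e-04]), 'tcp_pos': array([0.55911127, 0.2164379 , 0.20914862]), 'tool_rot': array([-3.14154693e+00, -5.22428441e-05,  2.38760702e-01]), 'ft_force': array([-0.30075514, -0.04242287, -2.64903914]), 'ft_torque': array([-0.07597259,  0.19770929,  0.0134679 ]), 'width': 0.33923014590848916}
```

View pics/m16top.png

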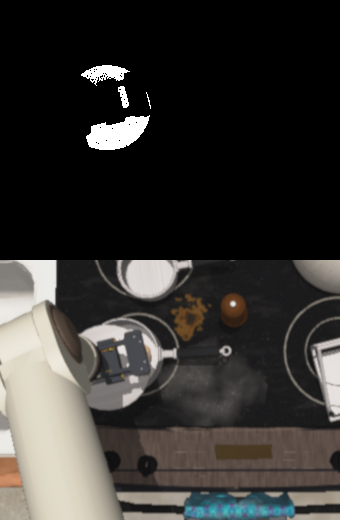

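View pics/m16scene.png

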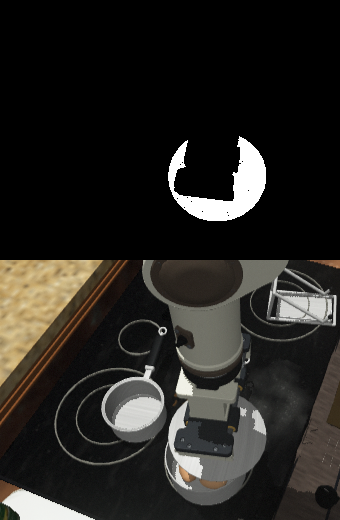

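```bash
cat >> h.py <<'E'
def lidcentre(n,p,d,c0,z0,z1,ze):
    W=cloud(n,d);m=(np.linalg.norm(W[...,:2]-np.array(c0),axis=-1)<.12)&(W[...,2]>z0)&(W[...,2]<z1)&(p.min(2)>75)&(p.max(2).astype(int)-p.min(2)<22)
    m=cv2.morphologyEx(m.astype(np.uint8),cv2.MORPH_OPEN,np.ones((3,3)));v,u=np.where(m)
    q=rays(n,u,v,ze)[:,:2]
    c=np.array(c0)
    for _ in range(10):
        a=np.degrees(np.arctan2(q[:,1]-c[1],q[:,0]-c[0])).astype(int)//4; r=np.linalg.norm(q-c,axis=1)
        b=np.array([q[a==k][r[a==k].argmax()] for k in np.unique(a)]); rb=np.linalg.norm(b-c,axis=1)
        b=b[rb>.066]; c,rad=circ(b)
        e=np.linalg.norm(b-c,axis=1)-rad; b=b[np.abs(e)<.0025]; c,rad=circ(b)
    print(n,'lid centre',c.round(4),'r',rad.round(4),len(b)); return c
E
python3 - <<'E'
from h import *
for n in('scene','top'):
    q=np.load(f'pics/{n}16.npz'); lidcentre(n,q['p'],q['d'],(.56,.217),.16,.206,.187)
    q=np.load(f'pics/{n}8.npz'); print('pan',rim(n,q['p'],q['d']))
E
```

```text
scene lid centre [0.566  0.2178] r 0.0786 70
pan (array([0.597 , 0.2158]), 0.0729, 625)
top lid centre [0.5653 0.2205] r 0.0791 43
pan (array([0.597 , 0.2161]), 0.0729, 242)
```

Request:
step_arm(motion=[{"travel":[1,0.3,1],"turn":0},{"travel":[2,0.6,2],"turn":0},{"travel":[3,0.8,3.5],"turn":0},{"travel":[3.4,0.93,5],"turn":0},{"travel":[3.4,0.93,6.5],"turn":0},{"travel":[3.4,0.93,7.5],"turn":0},{"travel":[3.4,0.93,8],"turn":0},{"travel":[3.4,0.93,8],"turn":0}])

```text
t: 24.78
tcp_pos: [0.5941, 0.2155, 0.129]
tool_rot: [-3.142, 0.0, 0.239]
ft_force: [0.2, -0.5, -2.0]
width: 0.336
```

```bash
python3 - <<'E'
from h import *
print(arm.get_obs()['tcp_pos'],arm.get_obs()['ft_force'])
for n in('scene','top'):
    p,d=snap(n,n+'17'); lidplane(n,p,d,(.6,.217),.09,.135); 
    for z in(.105,.109): lidcentre(n,p,d,(.597,.217),.092,.13,z)
q=cv2.imread('pics/scene17.png');cv2.imwrite('pics/c17.png',cv2.resize(q[240:420,160:400],(800,600)))
E
```

```text
[0.5940744  0.21551996 0.12897156] [ 0.17315526 -0.52904327 -1.98225582]
scene n [-0.068 -0.013  0.998] tilt 3.9 dir 191.0 c [0.5755 0.2327 0.1111] 2009 z 0.104 0.12
scene lid centre [0.6004 0.2157] r 0.079 67
scene lid centre [0.5994 0.2172] r 0.0786 67
top n [-0.078 -0.041  0.996] tilt 5.1 dir 208.0 c [0.5757 0.2008 0.1123] 1058 z 0.105 0.123
top lid centre [0.5993 0.2194] r 0.079 38
top lid centre [0.599  0.2187] r 0.0788 39
```

View pics/c17.png

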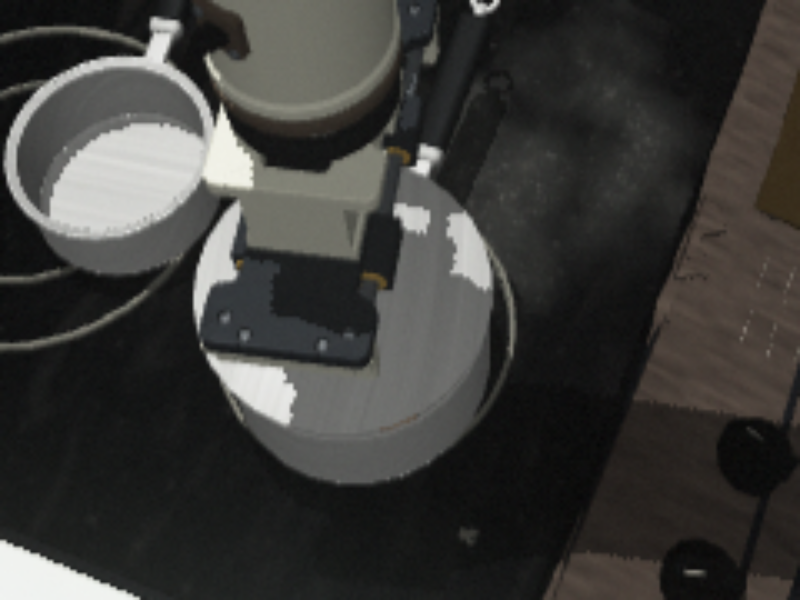

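Request:
step_arm(motion=[{"travel":[0,0,0.5],"turn":0},{"travel":[0,0,1],"turn":0},{"travel":[0,0,1.4],"turn":0},{"travel":[0,0,1.7],"turn":0},{"travel":[0,0,2],"turn":0},{"travel":[0,0,2],"turn":0}])

```text
t: 25.62
tcp_pos: [0.5941, 0.2154, 0.1088]
tool_rot: [3.142, 0.001, 0.239]
ft_force: [-0.2, 0.3, -3.0]
width: 0.339
```

```bash
python3 - <<'E'
from h import *
print(arm.get_obs()['tcp_pos'],arm.get_obs()['ft_force'])
for n in('scene','top'):
    p,d=snap(n,n+'18'); lidplane(n,p,d,(.6,.217),.07,.115); 
    lidcentre(n,p,d,(.597,.217),.075,.11,.088)
E
```

```text
[0.59411169 0.21538197 0.1087654 ] [-0.17103097  0.34811032 -3.02428566]
scene n [-0.058 -0.011  0.998] tilt 3.4 dir 191.0 c [0.5765 0.2319 0.0909] 1912 z 0.085 0.099
scene lid centre [0.5993 0.2168] r 0.0787 68
top n [-0.064 -0.049  0.997] tilt 4.6 dir 217.0 c [0.584  0.2016 0.0919] 1003 z 0.084 0.102
top lid centre [0.5993 0.219 ] r 0.079 39
```

Request:
step_arm(motion=[{"travel":[0,0,0.15],"turn":0},{"travel":[0,0,0.3],"turn":0},{"travel":[0,0,0.45],"turn":0},{"travel":[0,0,0.6],"turn":0},{"travel":[0,0,0.6],"turn":0}])

```text
t: 26.35
tcp_pos: [0.5942, 0.2155, 0.103]
tool_rot: [-3.142, 0.0, 0.239]
ft_force: [-0.7, 0.7, -2.4]
width: 0.342
```

```bash
python3 - <<'E'
from h import *
print(arm.get_obs()['tcp_pos'],arm.get_obs()['ft_force'])
for n in('scene','top'):
    p,d=snap(n,n+'19'); lidplane(n,p,d,(.6,.217),.07,.115); 
    lidcentre(n,p,d,(.597,.217),.07,.11,.083)
E
```

```text
[0.59422501 0.21546143 0.1029716 ] [-0.71058951  0.66821836 -2.38339869]
scene n [-0.002  0.005  1.   ] tilt 0.3 dir 113.0 c [0.5706 0.2304 0.0869] 1883 z 0.084 0.09
scene lid centre [0.5966 0.2162] r 0.0784 61
top n [ 0.011 -0.053  0.999] tilt 3.1 dir 282.0 c [0.5797 0.1983 0.0869] 980 z 0.081 0.093
top lid centre [0.596  0.2175] r 0.0785 13
```

Request:
step_arm(motion=[{"travel":[0,0,0.1],"turn":0},{"travel":[0,0,0.2],"turn":0},{"travel":[0,0,0.2],"turn":0}])

```text
t: 26.82
tcp_pos: [0.5946, 0.2158, 0.1019]
tool_rot: [-3.141, -0.001, 0.239]
ft_force: [-0.4, -0.4, 4.5]
width: 0.342
```

```bash
python3 - <<'E'
from h import *
print(arm.get_obs()['tcp_pos'],arm.get_obs()['ft_force'])
for n in('scene',):
    p,d=snap(n,n+'20'); lidplane(n,p,d,(.6,.217),.07,.115); 
    lidcentre(n,p,d,(.597,.217),.07,.11,.083)
q=cv2.imread('pics/scene20.png');cv2.imwrite('pics/c20.png',cv2.resize(q[260:420,180:380],(800,600)))
E
```

```text
[0.5946466  0.21578387 0.10185238] [-0.39574111 -0.39489981  4.51661156]
scene n [0.006 0.01  1.   ] tilt 0.7 dir 57.0 c [0.57   0.2291 0.0854] 1906 z 0.082 0.089
scene lid centre [0.5961 0.2165] r 0.0784 61
```

View pics/c20.png

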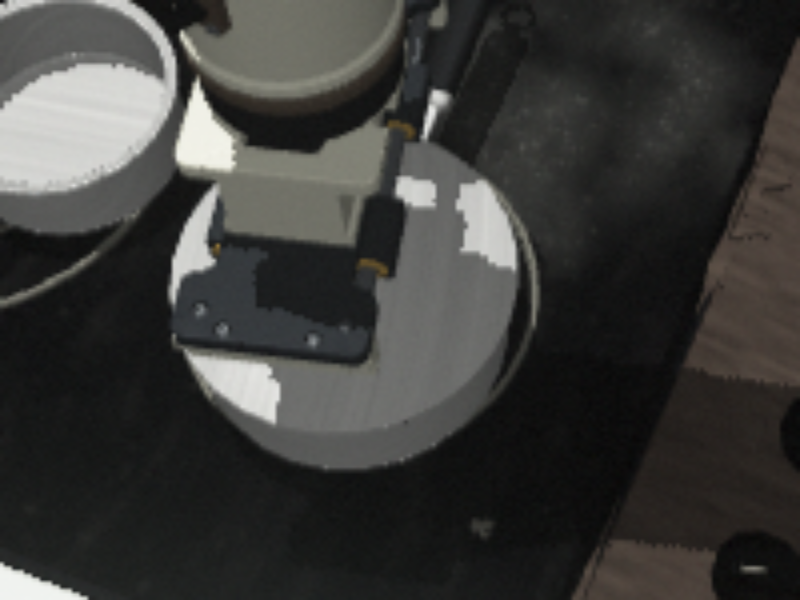

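Request:
step_arm(motion=[{"travel":[0,0,-0.05],"turn":0},{"travel":[0,0,-0.05],"turn":0},{"travel":[0,0,-0.05],"turn":0},{"travel":[0,0,-0.05],"turn":0}], jaw=0.7)

```text
t: 27.38
tcp_pos: [0.5943, 0.2153, 0.1014]
tool_rot: [3.142, 0.0, 0.239]
ft_force: [0.1, -0.3, 0.3]
width: 0.688
```

Request:
step_arm(motion=[{"travel":[0,0,-1],"turn":0},{"travel":[0,0,-3],"turn":0},{"travel":[0,0,-6],"turn":0},{"travel":[0,0,-9],"turn":0},{"travel":[-4,0,-12],"turn":0},{"travel":[-8,0,-15],"turn":0},{"travel":[-13,0,-17],"turn":0},{"travel":[-18,0,-17],"turn":0},{"travel":[-20,0,-17],"turn":0},{"travel":[-20,0,-17],"turn":0}])

```text
t: 28.62
tcp_pos: [0.3995, 0.1681, 0.2735]
tool_rot: [-3.141, -0.003, 0.239]
ft_force: [1.5, 0.3, 0.1]
width: 0.7
```

```bash
python3 - <<'E'
from h import *
print(arm.get_obs()['tcp_pos'],arm.get_obs()['ft_force'])
for n in('scene','top'):
    p,d=snap(n,n+'21'); lidplane(n,p,d,(.6,.217),.07,.115); 
    lidcentre(n,p,d,(.597,.217),.07,.11,.083); print('milk',rim(n,p,d,(.777,.169),.066,.058));q=np.load(f'pics/{n}0.npz');print('milk0',rim(n,q['p'],q['d'],(.777,.169),.066,.058))
E
```

```text
[0.39951229 0.16813802 0.27354755] [1.5163455  0.26292836 0.10884992]
scene n [0.009 0.016 1.   ] tilt 1.0 dir 60.0 c [0.5971 0.2247 0.0874] 3283 z 0.083 0.091
scene lid centre [0.596  0.2161] r 0.0787 66
milk (array([0.7776, 0.1685]), 0.0579, 531)
milk0 (array([0.7775, 0.1685]), 0.0578, 530)
top n [-0.003 -0.015  1.   ] tilt 0.9 dir 259.0 c [0.594  0.2151 0.0872] 2557 z 0.083 0.091
top lid centre [0.5956 0.218 ] r 0.0786 90
milk (array([0.7778, 0.1696]), 0.0581, 566)
milk0 (array([0.7778, 0.1696]), 0.0581, 563)
```

View pics/scene21.png

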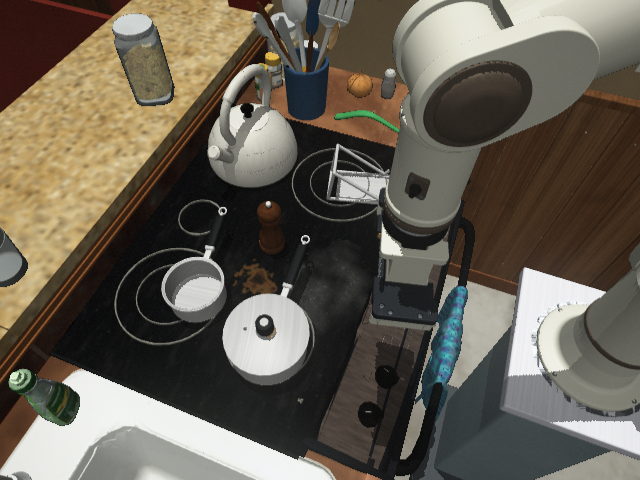

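View pics/top21.png

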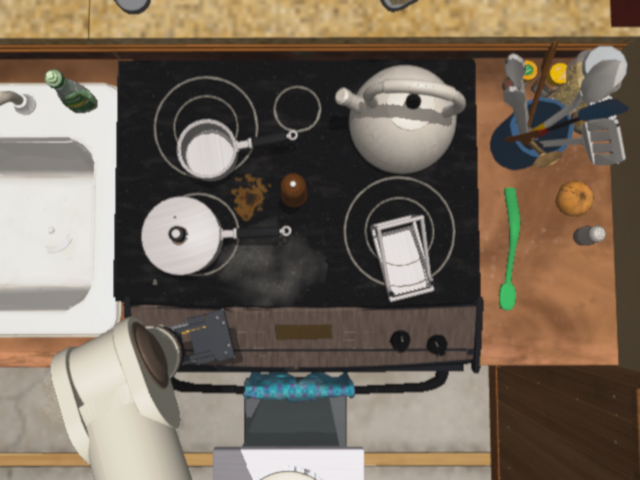

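The lid sits centred on the pan, with its knob at (178,235) in the top view. The flange top is at z = 0.083 m, which is what fully home should read. The handle tip at (286,231) is clear of the mill at (293,188), and the milk pan and mill are where they started. I'm handing the job in.

```bash
python3 -c "
from h import *
print(arm.job_done())"
```

```text
the job is handed in; nothing more can be done
None
```

The job is handed in at about 29 s. The saucepan's handle now points in over the middle of the hob, and the lid sits in the pan's rim.

**What I did**
- **Handle:** I gripped the handle and swung it about 105° on an arc. The pan slid about 12 mm during the second half of the swing, so I nudged it back.
- **Lid grip:** My first grip closed to less than the knob's width, so I regripped it twice before lifting the lid square off the rails.
- **Lid placing:** I eased the grip so the lid swung nearly level by itself, then lowered it into the rim and released it once it was seated.

**Last checks**
- **Pan:** It stood within about 2 mm of its start when I let go of the handle.
- **Lid:** The flange top reads z = 0.083 m, which is fully home, and the lid is centred on the pan to within about 2 mm. The measured tilt is 1° or less.
- **Clearance:** The handle tip is roughly 40 mm from the pepper mill, and well clear of the milk pan and lid rest.
- **Milk pan and mill:** The milk pan read the same to 0.1 mm at the start and at the end. The mill read the same when I measured it after the swing, and is at the same pixels in the last picture.

**Disagreements:** The two cameras differed by about 6 mm in y. I averaged them and checked the result against where the gripper closed on the handle. In the last check they also showed the 1° lid tilt in opposite directions, which I took to be depth noise.

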